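Vial changeover: tip used vials through the flap hopper, reload the tray

ROBOT

A 6-joint arm with a two-finger parallel gripper is mounted at the origin on the work surface. World frame = base frame: x ahead of the robot, y to its left, z up, the work surface at z = 0. Lengths are in mm, angles in rad, forces in N, time in s.
With the tool pointing down it reaches from about 275 to 750 mm from the base axis. Payload 10.2 kg.
Tool frame: the origin (TCP) lies at the centre of the arm's flange, where the gripper is bolted on; the fingertips stand 173 mm ahead of it and the grasp point (between the pads) lies 155 mm ahead of it; z points along the fingers, y is the line along which they close (so a half turn about z gives the same grasp; the last joint's range is limited). The gripper opens to 85 mm and grips with 20 to 120 N. Pads are 22 mm wide; open, the fingers measure 114 mm over their backs; the gripper's body (76 mm by 85 mm) begins 54 mm behind the grasp point. The pads swing forward as they close: fully open they stand 13 mm farther back than shut.
Start: joints at [-1.382, 0.313, 1.498, -0, 1.331, -0.223], TCP at [210.125, -481.124, 404.694] pointing down, gripper open.
Joint ranges: [-2.94, 2.94], [-0.97, 2.17], [0.19, 2.56], [-1.23, 4.37], [0.02, 3.11], [-2.88, 2.88]. Speed limits (rad/s): [2.39, 2.39, 3.01, 3.14, 3.14, 3.14].

INTERFACE

Orientations are given as a unit quaternion [w, x, y, z].
In Python, from rig import ctrl gives the robot as it stands.
- The arm moves only by the shell command python3 steer.py 'ROWS' [OPENING] [FORCE]. ROWS is a JSON list of rows, 1 to 8 of them, each of 6 numbers: dx, dy, dz in mm, then a rotation vector rx, ry, rz in rad; each row is the pose to reach, as a shift and turn from the pose commanded when the command began, along the tool's axes at that moment; what a row does not reach only later rows make up. A row lasts 1/10 s, in which the tool goes at most 50 mm and 0.15 rad, less where a joint would pass 70% of its speed; a pose out of reach is approached as far as the arm can. OPENING is the opening from 0.0 (shut) to 1.0 (fully open), set as the command begins (- or left out keeps the last). The fingers move at their own pace and stop on an object; FORCE is the grip in N (left out, the last holds). Time passes only in rows, so rows that do not move let the fingers close. It prints the time, the measured TCP pose, the force, the opening and the grip force at its end.
- ctrl.sense(): the state, without advancing time (a new reading comes with each control period).
- ctrl.capture(name): name is "side" or "top" or "wrist"; returns the picture (400x640x3 uint8, red, green, blue); there is no depth.
- ctrl.calibration(name): a dict with "fx", "fy", "cx", "cy" (pixels), "distortion" ([k1, k2, p1, p2, k3] as OpenCV has them; the pictures are not rectified), "position" and "attitude" of the camera in the world. Camera axes: x right, y down, z forward; pixel columns grow to the right and rows downward; lengths in mm; the calibration is good to about 2 mm. A picture is of the moment at which its call begins: read the wrist's pose just before it. calibration takes no time and is no camera call; for the wrist camera it gives the pose at the moment of the call.
- ctrl.finish_job(): hands the job in; it is judged then, once.
The state is a dict: "time_s": time; "joints": joint angles; "dq": joint speeds; "tau": joint torques, N m; "eef_pos": TCP position; "ee_rot": TCP orientation; "force": force on the tool from outside, world axes, zero at the start; "wrist_torque": the same for the moment, N m; "grip_width": opening from 0.0 (shut) to 1.0 (fully open); "grip_force": force on a finger pad.
Only numpy, scipy, OpenCV 4.12 (cv2) and the standard library are available. Lean on these libraries where they do the work, as an engineer would, in place of code of your own. Each camera call takes 0.05 s, during which the arm holds its last target. There are 200 camera calls.

TASK

Change over the autosampler tray: collect every used (red-capped) vial from it in the aluminium scoop, then take the scoop by its handle, push the waste hopper's spring flap down with the nose of the scoop and, with the scoop holding the flap open until the last one is in, tip all the used vials through (do not push on the hopper or its flap with the gripper). Set the scoop back level in the middle of its black mat, leave the flap shut, and stand every fresh (blue-capped) vial upright in a bore of the tray, fully down, leaving the other things on the bench alone.

Things in the scene. Friction and masses are not known exactly. Their poses are not given: they have to be found in the camera images.
- hopper: glass-waste hopper fixed on the bench: white box 130 (x) x 150 (y) x 150 mm high, walls 5 mm, clear window on its +x side. Origin: centre of its underside, z up. Its top has an opening 92 (x) x 110 (y) mm, centred, closed by an orange flap hinged along the opening's +x edge (x = +46 mm, z = 150 mm). Used vials must end inside the box, below the flap
- flap (a joint): the hopper's spring flap: 84 mm from hinge to free edge, 106 mm wide, flush with the top when shut. 0 = shut (level); grows as its free (-x) edge is pushed down into the box; stop at 1.45 rad. The spring shuts it again: 0.06 N m to start, 0.13 N m at 1.2 rad. It carries vials lying on it without opening, so something must hold it down
- scoop: loose aluminium tipping scoop, about 160 g. Origin: centre of the underside of its flat floor, z up, open nose towards -x, handle towards +x. Floor 90 (x) x 88 (y) x 4 mm; side walls and back wall (outer face x = +45) 4 mm thick, up to z = 40 mm; inside width 80 mm. Carried level it keeps the vials; tipped nose down by 60 to 70 degrees they slide out over the nose
- scoop_handle (a point): grip point on the scoop's handle, at x = +95, z = 31 mm in the scoop's frame (same axes). The handle is a blue upright flat bar, 14 mm thick (y), x from +45 to +135, z from 16 to 46 mm: grip it across y, at any tilt about y
- scoop_nose (a point): underside of the scoop's nose edge, at x = -75, z = 8 mm in the scoop's frame. The nose is a ramp rising at 15 degrees from the floor's end at x = -45, 88 mm wide, side walls there up to z = 32 mm, no wall across its end
- mat: black rubber mat of the scoop, fixed, 240 (x) x 120 (y) x 2 mm. Origin: centre of its underside; its top is at z = 2 mm. The scoop starts on it and belongs on it
- rack: grey autosampler tray, fixed, 116 x 116 x 30 mm, with four bores 28 mm wide and 14 mm deep (bore floor 16 mm above the tray's underside) in a square of 55 mm pitch; a vial fully down stands out 32 mm. Origin: centre of its underside, z up
- rack_hole0 (a point): centre of the mouth of bore 0 of the tray, 30 mm above the bench
- rack_hole1 (a point): centre of the mouth of bore 1 of the tray, 30 mm above the bench
- rack_hole2 (a point): centre of the mouth of bore 2 of the tray, 30 mm above the bench
- rack_hole3 (a point): centre of the mouth of bore 3 of the tray, 30 mm above the bench
- used0: used vial with RED cap, glass cylinder 22.5 mm diameter, 46 mm tall with cap, 22 g; origin: centre of its underside, z along its axis towards the cap. Starts upright in a bore of the tray. May be absent
- used1: used vial with RED cap, glass cylinder 22.5 mm diameter, 46 mm tall with cap, 22 g; origin: centre of its underside, z along its axis towards the cap. Starts upright in a bore of the tray. May be absent
- used2: used vial with RED cap, glass cylinder 22.5 mm diameter, 46 mm tall with cap, 22 g; origin: centre of its underside, z along its axis towards the cap. Starts upright in a bore of the tray. May be absent
- fresh0: fresh vial with BLUE cap, same size as the used ones (22.5 x 46 mm, 22 g); origin: centre of its underside, z along its axis towards the cap. Starts standing in a shallow cardboard carton lid (130 x 130 mm, floor 4 mm thick, rim 9 mm high), about 56 mm from its neighbours. May be absent
- fresh1: fresh vial with BLUE cap, same size as the used ones (22.5 x 46 mm, 22 g); origin: centre of its underside, z along its axis towards the cap. Starts standing in a shallow cardboard carton lid (130 x 130 mm, floor 4 mm thick, rim 9 mm high), about 56 mm from its neighbours. May be absent
- fresh2: fresh vial with BLUE cap, same size as the used ones (22.5 x 46 mm, 22 g); origin: centre of its underside, z along its axis towards the cap. Starts standing in a shallow cardboard carton lid (130 x 130 mm, floor 4 mm thick, rim 9 mm high), about 56 mm from its neighbours. May be absent
- fresh3: fresh vial with BLUE cap, same size as the used ones (22.5 x 46 mm, 22 g); origin: centre of its underside, z along its axis towards the cap. Starts standing in a shallow cardboard carton lid (130 x 130 mm, floor 4 mm thick, rim 9 mm high), about 56 mm from its neighbours. May be absent
- solvent: bystander, leave alone: clear bottle with blue cap, 60 mm wide, 130 mm tall; origin at its underside's centre
- amber: bystander, leave alone: amber bottle with orange cap, 48 mm wide, 100 mm tall; origin at its underside's centre
- capjar: bystander, leave alone: small white jar, 40 mm wide, 45 mm tall; origin at its underside's centre
- beaker: bystander, leave alone: glass beaker, 64 mm wide, 75 mm tall; origin at its underside's centre
- marker: bystander, leave alone: black marker pen lying down, 14 mm thick, 120 mm long; origin at its underside's centre

How it is judged:
By the outcome, as a careful person would: the job done as asked, in the order asked, and still so for the second after the job is handed in, with the robot touching nothing.
Of used0, used1, used2 only 2 to 3 are there at a start; the rules pass over those that are not, and their reading is None.
Of fresh0, fresh1, fresh2, fresh3 only 3 to 4 are there at a start; the rules pass over those that are not, and their reading is None.
At some moment in a run one of scoop may be knocked a few centimetres aside while the robot is not near it.
It also fails if it takes over 210 s, if anything falls off the work surface, if the arm or the gripper's body presses on something with over 40 N, if the wrist force passes 120 N, or if a joint passes its speed limit or range.

## Working session

There is one attempt and no reset: what is moved stays moved. The work goes in short steps, Python scripts to look and compute and a shell command to move; the robot and the scene stay as the last step left them, time stands still between calls to the robot, and variables do not carry over. Pictures are saved under pics/ and viewed, at most 14 in all, crops included, and the job is handed in when it is done.

```bash
ls; mkdir -p pics
python3 - <<'E'
from rig import ctrl
import cv2
s=ctrl.sense();print(s)
for n in("top","side","wrist"):
    c=ctrl.calibration(n);print(n,c)
    cv2.imwrite(f"pics/{n}0.png",ctrl.capture(n)[:,:,::-1])
E
```

```text
pics
rig.py
steer.py
{'time_s': 0.0, 'joints': array([-1.38241257e+00,  3.13444951e-01,  1.49841858e+00,  2.14227313e-05,
        1.33098786e+00, -2.23414510e-01]), 'dq': array([-5.70522341e-05,  2.27620137e-04,  2.15453779e-05,  1.43241840e-03,
        3.45354123e-04, -8.86720381e-04]), 'tau': array([-6.28412290e-04, -4.12265074e+01, -2.59745693e+01, -2.49505629e-04,
        4.13007976e-03, -5.33282858e-06]), 'eef_pos': array([ 210.11237005, -481.08442362,  404.14448301]), 'ee_rot': array([-6.29090922e-04,  9.78877882e-01,  2.04444848e-01,  2.14247271e-05]), 'force': array([ 0.62498044, -0.51796362, -0.62482199]), 'wrist_torque': array([ 0.00541039, -0.02667681, -0.00131627]), 'grip_force': 0.0, 'grip_width': 1.0029637334038757}
top {'fx': 396.4489453607051, 'fy': 396.4489453607051, 'cx': 320.6474183507846, 'cy': 198.47583026113603, 'distortion': array([-0.09983211,  0.        ,  0.        ,  0.        ,  0.        ]), 'position': array([ 439.75663663,  -12.28195907, 1231.10188836]), 'attitude': array([-0.03126172,  0.71597503, -0.69574837,  0.04833907])}
side {'fx': 391.99863473873694, 'fy': 391.99863473873694, 'cx': 323.288774640343, 'cy': 200.56503744637945, 'distortion': array([0.00986148, 0.        , 0.        , 0.        , 0.        ]), 'position': array([ 341.1594702 , -769.58559514,  806.13754917]), 'attitude': array([-0.41412091,  0.89658876, -0.14450275,  0.06124888])}
wrist {'fx': 277.47912741728356, 'fy': 277.47912741728356, 'cx': 317.9313553470585, 'cy': 203.75255879166792, 'distortion': array([-0.04691193,  0.        ,  0.        ,  0.        ,  0.        ]), 'position': array([ 275.75516275, -452.15431535,  373.89336803]), 'attitude': array([ 0.12060982,  0.82814491, -0.54151996, -0.07990874])}
```
View pics/top0.png

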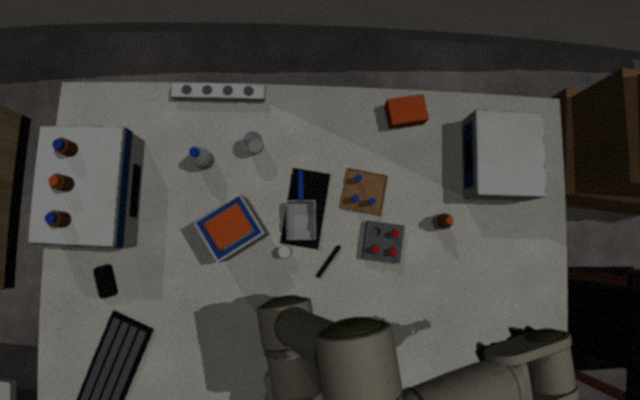

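View pics/side0.png

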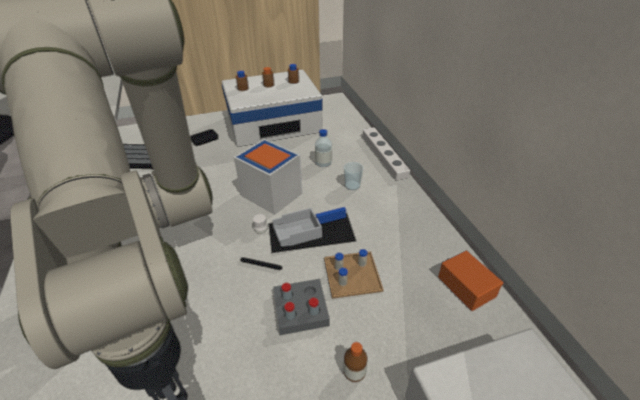

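Run:
```python
import cv2
a=cv2.imread("pics/top0.png")[150:285,190:410]; a=cv2.convertScaleAbs(a,alpha=1.5)
b=cv2.imread("pics/side0.png")[130:340,225:405]
cv2.imwrite("pics/topc.png",cv2.resize(a,None,fx=3.6,fy=3.6,interpolation=cv2.INTER_CUBIC))
cv2.imwrite("pics/sidec.png",cv2.resize(b,None,fx=2.8,fy=2.8,interpolation=cv2.INTER_CUBIC))
```

View pics/topc.png

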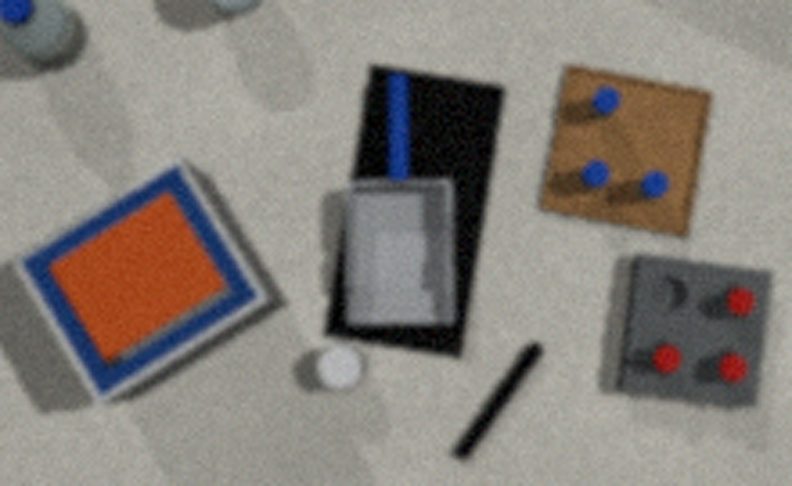

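View pics/sidec.png

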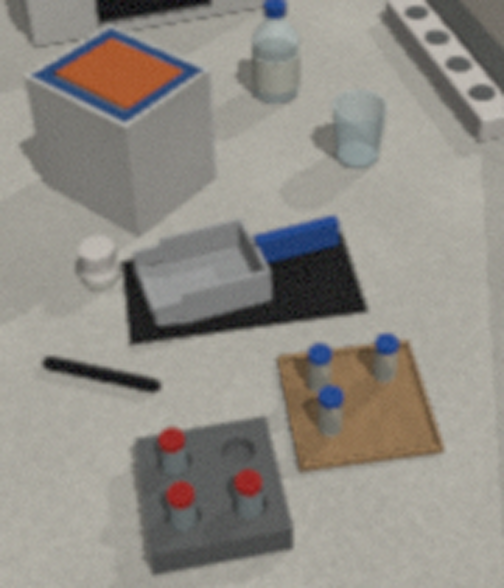

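```bash
cat > lib.py <<'E'
import numpy as np, cv2, sys
from rig import ctrl
from scipy.spatial.transform import Rotation as R
def rot(q): return R.from_quat(np.roll(q,-1))
def ray(c,p):
    K=np.array([[c['fx'],0,c['cx']],[0,c['fy'],c['cy']],[0,0,1]])
    u=cv2.undistortPoints(np.array([[p]],float),K,np.array(c['distortion'])).ravel()
    d=rot(c['attitude']).apply([u[0],u[1],1.]);return np.array(c['position']),d/np.linalg.norm(d)
def atz(c,p,z):
    o,d=ray(c,p);return o+d*(z-o[2])/d[2]
def tri(obs):
    A=np.zeros((3,3));b=np.zeros(3)
    for c,p in obs:
        o,d=ray(c,p);M=np.eye(3)-np.outer(d,d);A+=M;b+=M@o
    x=np.linalg.solve(A,b)
    return x,[float(np.linalg.norm(np.cross(x-ray(c,p)[0],ray(c,p)[1]))) for c,p in obs]
def down(yaw): # tool x at yaw (deg), z down
    return R.from_euler('z',yaw,degrees=True)*R.from_euler('x',180,degrees=True)
def goto(tcp,Rt=None,at=None):
    "row to bring the TCP (or at=offset along tool z) to a place, in tool axes"
    s=ctrl.sense();Rc=rot(s['ee_rot']);Rt=Rt or Rc
    t=np.array(tcp,float)
    if at: t=t-Rt.apply([0,0,at])
    d=Rc.inv().apply(t-s['eef_pos']);rv=(Rc.inv()*Rt).as_rotvec()
    print('row',np.round(d,1),np.round(rv,3),'rows>=%.1f'%max(np.linalg.norm(d)/50,np.linalg.norm(rv)/.15))
def snap(name,f):
    c=ctrl.calibration(name);im=ctrl.capture(name)[:,:,::-1];cv2.imwrite('pics/'+f,im);np.save('pics/'+f+'.npy',c,allow_pickle=True);return c,im
def cal(f): return np.load('pics/'+f+'.npy',allow_pickle=True).item()
E
python3 - <<'E'
from lib import *
T=ctrl.calibration('top');S=ctrl.calibration('side')
t=lambda x,y:(x/3.6+190-.4,y/3.6+150-.4); s=lambda x,y:(x/2.8+225-.3,y/2.8+130-.3)
np.set_printoptions(suppress=True,precision=1)
P={'u_a':((740,301),(248,481)),'u_b':((667,359),(172,436)),'u_c':((732,367),(181,491)),
'f_a':((606,100),(386,343)),'f_b':((596,174),(320,352)),'f_c':((655,184),(331,396)),'hole':((675,292),(238,452)),
'hop_back':((180,163),(110,30)),'hop_left':((22,262),(28,78)),'hop_front':((100,398),(122,122)),'hop_right':((272,295),(212,70)),
'mat_nr':((460,356),(131,343)),'mat_far':((504,87),(365,311)),'mat_nl':((326,334),(123,262)),'h_end':((398,75),(336,222)),'h_base':((399,178),(258,240)),'wall_br':((454,180),(238,225)),'wall_bl':((346,182),(268,268))}
for k,(a,b) in P.items():
    print(k,*tri([(T,t(*a)),(S,s(*b))]))
c=ctrl.calibration('wrist');print('axis',rot(ctrl.sense()['ee_rot']).inv().apply(rot(c['attitude']).as_matrix().T).round(2))
E
```

```text
u_a [ 475.2 -262.8   60.8] [0.2697784745943274, 0.269778474594328]
u_b [ 426.9 -202.4   63.8] [0.3973591056567123, 0.3973591056567304]
u_c [ 421.2 -256.3   62.9] [0.03108726826355778, 0.03108726826355006]
f_a [ 641.7 -150.4   47.7] [0.15216369868543275, 0.1521636986850823]
f_b [ 579.1 -142.9   49.7] [0.531976824332893, 0.5319768243325032]
f_c [ 571.9 -192.8   48.1] [0.07836087083926185, 0.0783608708391787]
hole [ 481.4 -213.2   32.9] [1.0777095178618121, 1.0777095178617748]
hop_back [512.8 173.6 230. ] [43.37473635856191, 43.374736358562025]
hop_left [438.7 319.2  95.4] [50.04022740757154, 50.04022740757154]
hop_front [430.4 244.5  74. ] [48.96139562129118, 48.96139562129129]
hop_right [507.2  93.3 220.3] [42.765309620084096, 42.765309620084004]
mat_nr [423.6 -34.2   2.5] [0.3090826448875812, 0.3090826448875478]
mat_far [657.4 -66.    1.2] [1.0233992290447613, 1.0233992290447205]
mat_nl [439.6  80.9   2.5] [0.1795316783011821, 0.17953167830113217]
h_end [658.2  25.4  43.6] [0.11523471760091644, 0.11523471760084467]
h_base [571.1  21.4  47.1] [0.5786877396495899, 0.5786877396496851]
wall_br [551.6 -21.8 113.1] [11.474893773654758, 11.474893773654689]
wall_bl [585.7  69.5 -43.2] [10.33362435238996, 10.333624352389947]
axis [[ 0.   1.   0. ]
 [-1.   0.  -0.3]
 [-0.3 -0.   1. ]]
```

Run:
```python
from lib import *
T=ctrl.calibration('top');S=ctrl.calibration('side')
t=lambda x,y:(x/3.6+190-.4,y/3.6+150-.4); s=lambda x,y:(x/2.8+225-.3,y/2.8+130-.3)
np.set_printoptions(suppress=True,precision=1)
P={'hop_back':((183,163),(212,70)),'hop_left':((20,262),(110,28)),'hop_front':((100,400),(28,76)),'hop_right':((264,296),(123,124)),
'fl_xp':((168,195),(188,69)),'fl_l':((50,268),(112,38)),'fl_f':((106,362),(50,74)),'fl_r':((229,290),(127,111)),
'wall_bl':((346,182),(238,225)),'wall_br':((454,180),(268,268))}
X={k:tri([(T,t(*a)),(S,s(*b))]) for k,(a,b) in P.items()}
for k,v in X.items():print(k,*v)
print(np.mean([X[k][0] for k in X if k[:3]=='hop'],0))
hs=[v[0] for k,v in X.items() if k[:3]=='hop']
print('yaw',[np.degrees(np.arctan2(*d[1::-1])) for d in (hs[0]-hs[3],hs[1]-hs[2],hs[1]-hs[0],hs[2]-hs[3])],[np.linalg.norm(d) for d in (hs[0]-hs[3],hs[1]-hs[2],hs[1]-hs[0],hs[2]-hs[3])])
goto([440,-215,430],down(90))
```

```text
hop_back [569.2 182.7 152. ] [3.7288235767093454, 3.7288235767096136]
hop_left [486.9 304.4 149.8] [0.5031601250826468, 0.5031601250827006]
hop_front [385.1 237.9 149.8] [0.4131737112551063, 0.4131737112551007]
hop_right [464.7 117.5 152.5] [1.8236565650566636, 1.8236565650567302]
fl_xp [544.9 192.8 152. ] [4.271977356660006, 4.2719773566599]
fl_l [483.7 280.6 151.4] [1.2217275802433047, 1.2217275802433847]
fl_f [410.8 235.3 148.7] [2.419997108067005, 2.4199971080670433]
fl_r [471.3 144.3 148. ] [0.9532348542047052, 0.9532348542047334]
wall_bl [565.6  67.   31.1] [2.0500163934335585, 2.050016393433757]
wall_br [568.9 -24.1  50.4] [0.9831609060245055, 0.9831609060246562]
[476.5 210.6 151. ]
yaw [np.float64(31.963786865356532), np.float64(33.15767500693646), np.float64(124.06952472021729), np.float64(123.46764698814638)] [np.float64(123.17093117597585), np.float64(121.58592435808394), np.float64(146.93425261645925), np.float64(144.35964098669623)]
row [ 317.2 -151.9  -25.5] [-0.  -0.  -1.2] rows>=7.7
```

Run:
```python
from lib import *
goto([440,-190,300],down(38.5))
```

```text
row [ 327.2 -174.7  104.5] [-0.001 -0.    -0.26 ] rows>=7.7
```

```bash
python3 steer.py '[[327,-175,104,0,0,-0.26],[327,-175,104,0,0,-0.26],[327,-175,104,0,0,-0.26],[327,-175,104,0,0,-0.26],[327,-175,104,0,0,-0.26],[327,-175,104,0,0,-0.26],[327,-175,104,0,0,-0.26],[327,-175,104,0,0,-0.26]]' 0.5 && python3 steer.py '[[0,0,0,0,0,0],[0,0,0,0,0,0],[0,0,0,0,0,0],[0,0,0,0,0,0]]'
python3 - <<'E'
from lib import *
c,im=snap('wrist','w1.png');print(c['position'],ctrl.sense()['joints'])
cv2.imwrite('pics/w1b.png',cv2.resize(im,None,fx=1.25,fy=1.25,interpolation=cv2.INTER_CUBIC))
goto([560,-120,300],down(38.5))
E
```

```text
time_s: 0.95
eef_pos: [440.8, -187.4, 299.8]
ee_rot: [-0.001, 0.944, 0.33, -0.0]
force: [0.5, 0.6, -0.5]
grip_width: 0.495
grip_force: 0.0
time_s: 1.35
eef_pos: [439.3, -190.8, 301.0]
ee_rot: [0.0, 0.944, 0.329, 0.0]
force: [-0.2, 0.1, 0.1]
grip_width: 0.501
grip_force: 0.0
[ 495.26871798 -145.818446    270.70451333] [-6.54873053e-01  3.26847563e-01  1.77230869e+00 -1.02738734e-04
  1.04182222e+00  2.45846278e-01]
row [138.5  19.5   1. ] [ 0.001 -0.    -0.002] rows>=2.8
```

View pics/w1b.png

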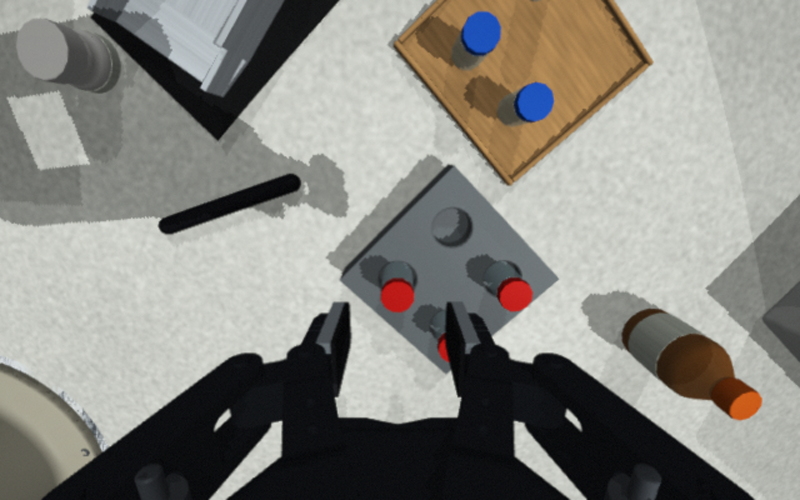

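```bash
python3 steer.py '[[-70,0,0,0,0,0],[-70,0,0,0,0,0],[-70,0,0,0,0,0],[-70,0,0,0,0,0],[-70,0,0,0,0,0]]' >/dev/null
python3 - <<'E'
from lib import *
snap('wrist','w2.png')
E
python3 steer.py '[[120,20,0,0,0,0],[190,20,0,0,0,0],[190,20,0,0,0,0],[190,20,0,0,0,0],[190,20,0,0,0,0],[190,20,0,0,0,0],[190,20,0,0,0,0]]' >/dev/null
python3 - <<'E'
from lib import *
snap('wrist','w3.png')
np.set_printoptions(suppress=True,precision=1)
A={'u_a':[475.2,-262.8,61],'u_b':[426.9,-202.4,62],'u_c':[421.2,-256.3,62],'f_a':[641.7,-150.4,50],'f_b':[579.1,-142.9,50],'f_c':[571.9,-192.8,50]}
def proj(c,X):
    K=np.array([[c['fx'],0,c['cx']],[0,c['fy'],c['cy']],[0,0,1]]);r=rot(c['attitude']).inv()
    return cv2.projectPoints(np.array([X],float),r.as_rotvec(),r.apply(-np.array(c['position'])),K,np.array(c['distortion']))[0].ravel()
obs={k:[] for k in A}
for f in('w1.png','w2.png','w3.png'):
    c=cal(f);im=cv2.imread('pics/'+f).astype(int)
    for col,(a,b) in {'u':(2,0),'f':(0,2)}.items():
        m=((im[:,:,a]>150)&(im[:,:,a]-im[:,:,b]>80)&(im[:,:,a]-im[:,:,1]>60)).astype(np.uint8)
        n,_,st,ce=cv2.connectedComponentsWithStats(m)
        for i in range(1,n):
            if st[i,4]<150: continue
            k=min((k for k in A if k[0]==col),key=lambda k:np.linalg.norm(proj(c,A[k])-ce[i]))
            e=np.linalg.norm(proj(c,A[k])-ce[i]);print(f,k,st[i],ce[i],'e%.1f'%e)
            if e<15 and st[i,1]>3: obs[k].append((c,ce[i]))
for k,o in obs.items():
    if len(o)>1: print(k,*tri(o))
    elif o: print(k,'1view',atz(o[0][0],o[0][1],A[k][2]))
E
```

```text
w1.png u_a [400 225  26  24 489] [412.7 236.5] e3.2
w1.png u_b [305 226  26  24 492] [317.6 237.2] e3.5
w1.png u_a [584 313  26  23 416] [596.3 324.2] e203.1
w1.png f_b [371  10  29  32 754] [385.2  25.3] e3.4
w1.png f_c [415  66  28  31 661] [428.3  80.9] e3.6
w2.png u_b [305 138  28  29 634] [318.2 151.9] e3.9
w2.png u_a [409 138  28  29 634] [422.2 152. ] e3.4
w2.png u_c [355 189  27  26 548] [368. 202.] e4.1
w2.png u_a [612 233  27  28 550] [625.1 246.2] e223.2
w3.png f_b [ 167    0   56   72 1545] [193.1  32.8] e225.2
w3.png f_a [400 121  27  28 594] [413.  134.7] e3.0
w3.png f_b [341 177  26  26 529] [353.3 189.7] e2.7
w3.png f_c [380 220  25  24 450] [391.7 231.7] e2.9
u_a [ 472.7 -262.9   61.9] [0.008732119775239104, 0.008732119775141522]
u_b [ 424.1 -202.    62.2] [0.005854248410941783, 0.005854248410896746]
u_c 1view [ 418.  -256.8   62. ]
f_a 1view [ 639.6 -149.8   50. ]
f_b [ 577.1 -142.    49.5] [0.01405953006538482, 0.014059530065394591]
f_c [ 569.6 -192.    49.7] [0.013521757099915573, 0.013521757099761115]
```

View pics/w3.png

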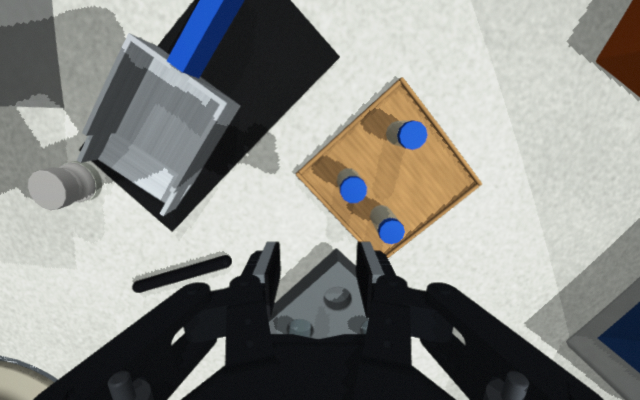

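Run:
```python
from lib import *
np.set_printoptions(suppress=True,precision=1)
c=cal('w3.png')
for n,p,z in (('bl',(130,35),42),('br',(241,106),42),('nr',(165,214),34),('nl',(80,164),34),('mat_l',(172,231),2),('mat_r',(339,57),2)): print(n,atz(c,p,z))
im=cv2.imread('pics/w3.png')[0:240,50:260];cv2.imwrite('pics/w3c.png',cv2.resize(im,None,fx=2.5,fy=2.5,interpolation=cv2.INTER_CUBIC))
goto([418.5,-256.8,300],down(92));goto([418.5,-256.8,225],down(92))
```

```text
bl [563.6  65.2  42. ]
br [572.9 -31.4  42. ]
nr [451.4 -26.7  34. ]
nl [443.6  57.9  34. ]
mat_l [419.1 -34.    2. ]
mat_r [655.7 -66.2   2. ]
row [-177.5   19.3    0.8] [-0.   0.  -0.9] rows>=6.2
row [-177.5   19.3   75.8] [-0.   0.  -0.9] rows>=6.2
```

View pics/w3c.png

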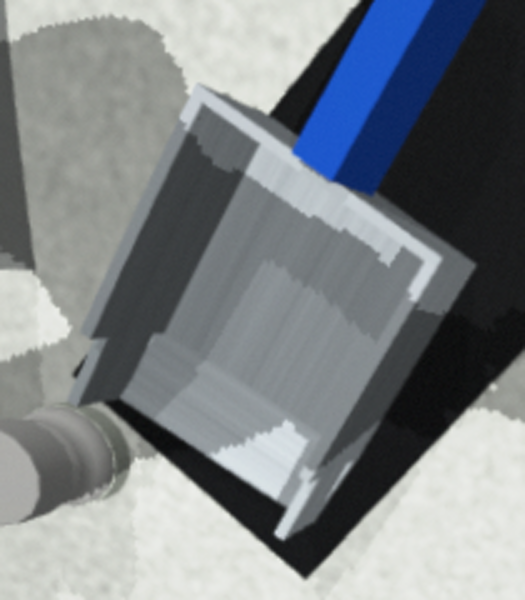

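Run:
```python
from lib import *
np.set_printoptions(suppress=True,precision=1)
c=cal('w3.png')
q=lambda x,y:(x/2.5+50-.3,y/2.5-.3)
b=[atz(c,q(198,86),42),atz(c,q(442,259),42),atz(c,q(280,538),34),atz(c,q(72,402),34)];print(np.array(b))
loc=np.array([[45,44],[45,-44],[-75,-44],[-75,44]])
M,_=cv2.estimateAffinePartial2D(loc.astype(float),np.array(b)[:,:2]);print(M,np.degrees(np.arctan2(M[1,0],M[0,0])))
print((loc@M[:,:2].T+M[:,2]-np.array(b)[:,:2]))
```

```text
[[563.6  66.2  42. ]
 [567.6 -21.2  42. ]
 [448.7 -24.7  34. ]
 [445.6  60.4  34. ]]Traceback (most recent call last):
  File "<stdin>", line 7, in <module>
cv2.error: OpenCV(4.12.0) /io/opencv/modules/calib3d/src/ptsetreg.cpp:1108: error: (-215:Assertion failed) count >= 0 && to.checkVector(2) == count in function 'estimateAffinePartial2D'
```

```bash
python3 steer.py '[[-177,19,40,0,0,-0.93],[-177,19,76,0,0,-0.93],[-177,19,76,0,0,-0.93],[-177,19,76,0,0,-0.93],[-177,19,76,0,0,-0.93],[-177,19,76,0,0,-0.93],[-177,19,76,0,0,-0.93],[-177,19,76,0,0,-0.93]]' 0.45 40
python3 - <<'E'
from lib import *
goto([418.5,-256.8,208],down(92))
E
```

```text
time_s: 3.5
eef_pos: [418.7, -256.4, 224.9]
ee_rot: [0.0, 0.696, 0.718, -0.0]
force: [-0.2, 0.4, 0.4]
grip_width: 0.451
grip_force: 0.0
row [-0.4 -0.2 16.9] [ 0.     0.    -0.005] rows>=0.3
```

```bash
python3 steer.py '[[0,0,17,0,0,0],[0,0,17,0,0,0],[0,0,17,0,0,0]]' 0.45 40 >/dev/null&& python3 steer.py '[[0,0,0,0,0,0],[0,0,0,0,0,0],[0,0,0,0,0,0],[0,0,0,0,0,0],[0,0,0,0,0,0]]' 0.1 40 && python3 steer.py '[[0,0,-40,0,0,0],[0,0,-72,0,0,0],[0,0,-72,0,0,0],[0,0,-72,0,0,0]]'
python3 - <<'E'
from lib import *
goto([520.4,46.8,270],down(92));goto([520.4,46.8,199],down(92))
c,im=snap('wrist','w4.png')
E
```

```text
time_s: 4.3
eef_pos: [419.5, -256.0, 208.4]
ee_rot: [0.0, 0.696, 0.718, -0.0]
force: [-2.3, 0.8, 7.0]
grip_width: 0.252
grip_force: 39.3
time_s: 4.7
eef_pos: [419.3, -255.8, 279.9]
ee_rot: [0.0, 0.696, 0.718, 0.0]
force: [0.5, 0.1, -1.2]
grip_width: 0.249
grip_force: 39.3
row [299.3 110.4   9.7] [ 0.001  0.001 -0.004] rows>=6.4
row [299.3 110.3  80.7] [ 0.001  0.001 -0.004] rows>=6.6
```

View pics/w4.png

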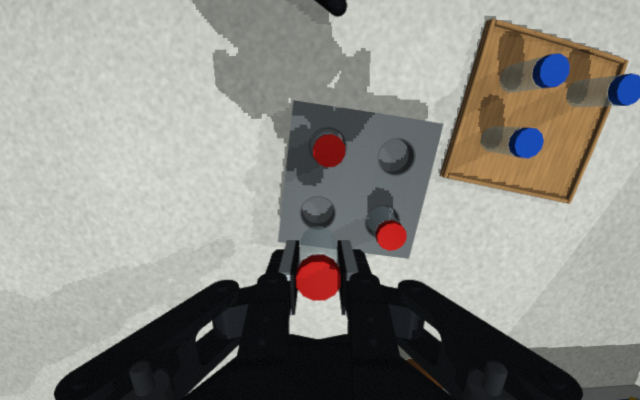

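```bash
cat >> lib.py <<'E'
def handle(im,c,top=48):
    "blue handle blob in the top picture -> centre and axis at z=top; handle axis centre is scoop x=+90"
    m=cv2.inRange(cv2.cvtColor(np.ascontiguousarray(im),cv2.COLOR_BGR2HSV),(105,130,40),(128,255,255))
    m[:,:270]=0;m[:,345:]=0;m[:130]=0;m[260:]=0
    ys,xs=np.nonzero(m); 
    if len(xs)<20: return None
    p=np.c_[xs,ys].astype(float);d=cv2.fitLine(p.astype(np.float32),cv2.DIST_L2,0,.01,.01).ravel()
    a=atz(c,p.mean(0),top);b=atz(c,p.mean(0)+d[:2]*10,top)-a
    if b[0]<0:b=-b
    return len(xs),a[:2].round(1),np.degrees(np.arctan2(b[1],b[0])).round(1)
E
python3 - <<'E'
from lib import *
c=ctrl.calibration('top');print(handle(cv2.imread('pics/top0.png'),c))
c,im=snap('top','t1.png');print(handle(im,c))
E
python3 steer.py '[[50,20,0,0,0,0],[100,40,0,0,0,0],[150,60,0,0,0,0],[200,80,0,0,0,0],[250,100,0,0,0,0],[299,110,0,0,0,0],[299,110,0,0,0,0],[299,110,0,0,0,0]]'
python3 - <<'E'
from lib import *
c,im=snap('top','t2.png');print(handle(im,c))
goto([520.4,46.8,199],down(92))
E
```

```text
(175, array([613.8,  22.9]), np.float64(2.0))
(178, array([614.5,  22.9]), np.float64(1.9))
time_s: 5.6
eef_pos: [520.0, 48.7, 278.4]
ee_rot: [-0.001, 0.695, 0.719, -0.001]
force: [-0.5, -0.1, -0.6]
grip_width: 0.25
grip_force: 39.3
(108, array([631.4,  23.5]), np.float64(3.2))
row [-0.3  0.6 79.5] [-0.002 -0.    -0.002] rows>=1.6
```

```bash
python3 steer.py '[[0,0,40,0,0,0],[0,0,70,0,0,0],[0,0,79,0,0,0],[0,0,79,0,0,0],[0,0,79,0,0,0]]' && python3 steer.py '[[0,0,0,0,0,0],[0,0,0,0,0,0],[0,0,0,0,0,0],[0,0,0,0,0,0]]' 0.4 && python3 steer.py '[[0,0,-30,0,0,0],[0,0,-80,0,0,0],[0,0,-80,0,0,0],[0,0,-80,0,0,0]]'
python3 - <<'E'
from lib import *
goto([424.5,-202,280],down(92));goto([424.5,-202,208],down(92))
E
```

```text
time_s: 6.15
eef_pos: [520.3, 45.5, 201.2]
ee_rot: [0.0, 0.696, 0.718, 0.0]
force: [0.3, 0.4, 0.2]
grip_width: 0.245
grip_force: 40.6
time_s: 6.55
eef_pos: [520.1, 46.4, 200.9]
ee_rot: [0.0, 0.696, 0.718, 0.0]
force: [-0.6, -0.0, 0.7]
grip_width: 0.395
grip_force: 0.0
time_s: 6.95
eef_pos: [520.1, 46.5, 281.5]
ee_rot: [0.001, 0.696, 0.718, 0.001]
force: [0.2, -0.1, -1.2]
grip_width: 0.399
grip_force: 0.0
row [-245.4 -103.3    1.4] [ 0.002  0.    -0.004] rows>=5.3
row [-245.3 -103.4   73.4] [ 0.002  0.    -0.004] rows>=5.5
```

```bash
python3 steer.py '[[-50,-20,0,0,0,0],[-100,-40,0,0,0,0],[-150,-60,0,0,0,0],[-200,-80,0,0,0,0],[-245,-103,0,0,0,0],[-245,-103,0,0,0,0],[-245,-103,0,0,0,0]]' 0.45
python3 - <<'E'
from lib import *
snap('wrist','w5.png')
goto([424.5,-202,208],down(92))
E
```

```text
time_s: 7.65
eef_pos: [423.8, -203.3, 279.6]
ee_rot: [-0.001, 0.697, 0.717, -0.0]
force: [0.7, 0.0, -0.2]
grip_width: 0.448
grip_force: 0.0
row [-0.   0.3 71.7] [-0.001 -0.002 -0.006] rows>=1.4
```

View pics/w5.png

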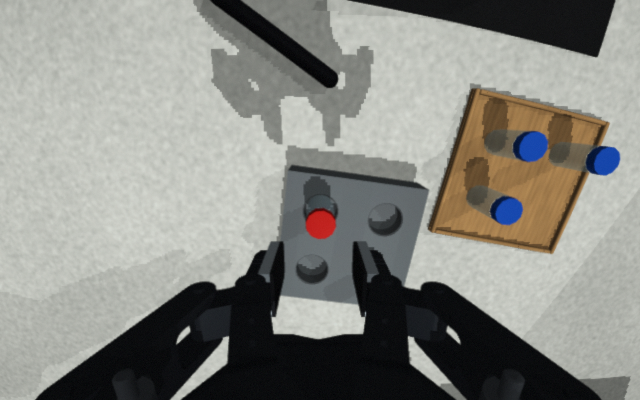

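```bash
python3 steer.py '[[0,0,45,0,0,0],[0,0,72,0,0,0],[0,0,72,0,0,0],[0,0,72,0,0,0]]' >/dev/null&& python3 steer.py '[[0,0,0,0,0,0],[0,0,0,0,0,0],[0,0,0,0,0,0],[0,0,0,0,0,0],[0,0,0,0,0,0]]' 0.1 40 && python3 steer.py '[[0,0,-40,0,0,0],[0,0,-72,0,0,0],[0,0,-72,0,0,0],[0,0,-72,0,0,0]]'
python3 - <<'E'
from lib import *
c,im=snap('top','t3.png');print(handle(im,c))
goto([521.4,20.8,280],down(92))
E
```

```text
time_s: 8.6
eef_pos: [425.2, -201.7, 210.1]
ee_rot: [0.001, 0.696, 0.718, 0.0]
force: [0.3, 2.3, 7.6]
grip_width: 0.248
grip_force: 39.2
time_s: 9.0
eef_pos: [424.7, -201.6, 281.3]
ee_rot: [0.001, 0.696, 0.718, 0.0]
force: [0.3, -0.1, -0.4]
grip_width: 0.247
grip_force: 39.3
(175, array([613.8,  22.9]), np.float64(2.0))
row [219.2 103.7   0.5] [-0.    -0.    -0.004] rows>=4.8
```

```bash
python3 steer.py '[[45,20,0,0,0,0],[90,40,0,0,0,0],[135,62,0,0,0,0],[180,84,0,0,0,0],[219,104,0,0,0,0],[219,104,0,0,0,0],[219,104,0,0,0,0],[219,104,0,0,0,0]]' && python3 steer.py '[[0,0,40,0,0,0],[0,0,70,0,0,0],[0,0,80,0,0,0],[0,0,80,0,0,0],[0,0,80,0,0,0]]' && python3 steer.py '[[0,0,0,0,0,0],[0,0,0,0,0,0],[0,0,0,0,0,0],[0,0,0,0,0,0]]' 0.4 && python3 steer.py '[[0,0,-30,0,0,0],[0,0,-80,0,0,0],[0,0,-80,0,0,0],[0,0,-80,0,0,0]]'
python3 - <<'E'
from lib import *
goto([473.2,-262.9,280],down(92))
E
```

```text
time_s: 9.85
eef_pos: [521.6, 19.7, 280.0]
ee_rot: [-0.001, 0.696, 0.718, -0.001]
force: [-0.4, -0.3, 0.1]
grip_width: 0.251
grip_force: 39.3
time_s: 10.35
eef_pos: [522.0, 19.6, 201.2]
ee_rot: [0.0, 0.697, 0.718, 0.0]
force: [0.3, -0.3, -0.2]
grip_width: 0.246
grip_force: 41.9
time_s: 10.75
eef_pos: [521.9, 20.4, 200.9]
ee_rot: [0.0, 0.696, 0.718, 0.0]
force: [0.2, 0.0, 0.1]
grip_width: 0.401
grip_force: 0.0
time_s: 11.15
eef_pos: [521.9, 20.5, 281.5]
ee_rot: [0.001, 0.696, 0.718, 0.001]
force: [-0.9, 0.8, -0.5]
grip_width: 0.403
grip_force: 0.0
row [-281.8  -57.5    1.5] [ 0.002  0.    -0.004] rows>=5.8
```

```bash
python3 steer.py '[[-50,-10,0,0,0,0],[-100,-20,0,0,0,0],[-150,-30,0,0,0,0],[-200,-40,0,0,0,0],[-250,-50,0,0,0,0],[-282,-57,0,0,0,0],[-282,-57,0,0,0,0],[-282,-57,0,0,0,0]]' 0.45 && python3 steer.py '[[0,0,40,0,0,0],[0,0,72,0,0,0],[0,0,72,0,0,0],[0,0,72,0,0,0]]' && python3 steer.py '[[0,0,0,0,0,0],[0,0,0,0,0,0],[0,0,0,0,0,0],[0,0,0,0,0,0],[0,0,0,0,0,0]]' 0.1 40 && python3 steer.py '[[0,0,-40,0,0,0],[0,0,-72,0,0,0],[0,0,-72,0,0,0],[0,0,-72,0,0,0]]'
python3 - <<'E'
from lib import *
c,im=snap('top','t4.png');print(handle(im,c))
goto([522.4,-5.5,280],down(92))
E
```

```text
time_s: 11.95
eef_pos: [473.3, -263.4, 279.4]
ee_rot: [-0.001, 0.697, 0.717, 0.0]
force: [0.2, 0.2, 0.0]
grip_width: 0.448
grip_force: 0.0
time_s: 12.35
eef_pos: [474.1, -262.3, 209.1]
ee_rot: [-0.0, 0.696, 0.718, 0.0]
force: [-0.4, 0.0, 0.2]
grip_width: 0.45
grip_force: 0.0
time_s: 12.85
eef_pos: [474.0, -263.2, 210.3]
ee_rot: [0.001, 0.696, 0.718, 0.0]
force: [-0.3, 1.7, 7.3]
grip_width: 0.248
grip_force: 39.3
time_s: 13.25
eef_pos: [473.6, -263.1, 281.3]
ee_rot: [0.001, 0.696, 0.718, 0.0]
force: [0.8, 0.0, -0.7]
grip_width: 0.248
grip_force: 39.3
(176, array([614.1,  22.9]), np.float64(2.2))
row [255.8  56.9   0.4] [-0.    -0.    -0.004] rows>=5.2
```

```bash
python3 steer.py '[[50,11,0,0,0,0],[100,22,0,0,0,0],[150,33,0,0,0,0],[200,44,0,0,0,0],[250,55,0,0,0,0],[256,57,0,0,0,0],[256,57,0,0,0,0],[256,57,0,0,0,0]]' && python3 steer.py '[[0,0,40,0,0,0],[0,0,70,0,0,0],[0,0,80,0,0,0],[0,0,80,0,0,0],[0,0,80,0,0,0]]' && python3 steer.py '[[0,0,0,0,0,0],[0,0,0,0,0,0],[0,0,0,0,0,0],[0,0,0,0,0,0]]' 0.4 && python3 steer.py '[[0,0,-30,0,0,0],[0,0,-80,0,0,0],[-50,0,-100,0,0,0],[-90,10,-120,0,0,0],[-90,10,-120,0,0,0],[-90,10,-120,0,0,0],[-90,10,-120,0,0,0]]'
python3 - <<'E'
from lib import *
snap('wrist','w6.png')
c,im=snap('top','t5.png');print(handle(im,c))
E
```

```text
time_s: 14.1
eef_pos: [522.6, -6.3, 280.0]
ee_rot: [-0.0, 0.696, 0.718, -0.0]
force: [0.6, -0.7, -0.7]
grip_width: 0.249
grip_force: 39.3
time_s: 14.6
eef_pos: [522.9, -6.7, 201.1]
ee_rot: [0.0, 0.697, 0.717, 0.0]
force: [-0.1, -0.2, 0.3]
grip_width: 0.243
grip_force: 42.1
time_s: 15.0
eef_pos: [522.7, -5.6, 200.9]
ee_rot: [0.0, 0.696, 0.718, 0.0]
force: [0.6, 0.4, 1.0]
grip_width: 0.401
grip_force: 0.0
time_s: 15.7
eef_pos: [535.2, -94.4, 319.9]
ee_rot: [-0.001, 0.696, 0.718, -0.0]
force: [0.6, -0.3, 0.4]
grip_width: 0.401
grip_force: 0.0
(171, array([614.4,  22.9]), np.float64(2.3))
```

View pics/w6.png

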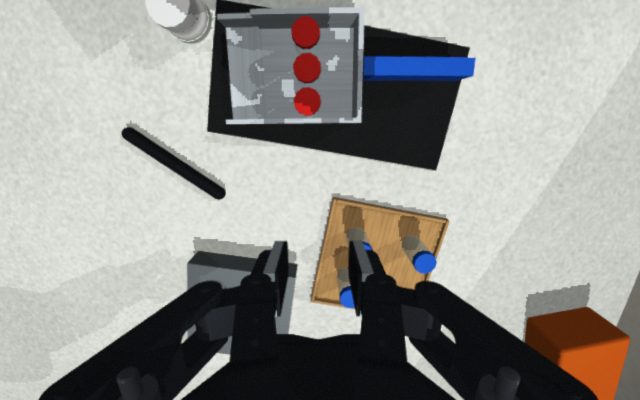

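```bash
cat >> lib.py <<'E'
AL=35
def tool_for(yaw,th,al=None): # scoop yaw, nose-down tilt (deg) -> tool rotation
    return R.from_euler('z',yaw,degrees=True)*R.from_euler('y',-th,degrees=True)*R.from_euler('y',180+(AL if al is None else al),degrees=True)
E
python3 - <<'E'
from lib import *
np.set_printoptions(suppress=True,precision=1)
im=cv2.imread('pics/w6.png');c=cal('w6.png')
h=cv2.cvtColor(im,cv2.COLOR_BGR2HSV)[40:95,360:490]
m=cv2.inRange(h,(105,150,140),(128,255,255));ys,xs=np.nonzero(m)
for x in (15,50,90):
    y=ys[xs==x];print(x+360,y.min()+40,y.max()+40,atz(c,(x+360,y.mean()+40),48),[atz(c,(x+360,v),48)[1] for v in(y.min()+40,y.max()+40)])
print(atz(c,(xs.min()+360,68),48),atz(c,(xs.max()+360,68),48))
goto([616,24.6,143],tool_for(2.3,0),155)
goto([616,24.6,33],tool_for(2.3,0),155)
E
```

```text
375 57 75 [575.5  23.   48. ] [np.float64(29.66025582290259), np.float64(16.275595942452775)]
410 57 75 [603.7  24.3  48. ] [np.float64(30.91956768853592), np.float64(17.51050593257115)]
450 57 75 [636.3  25.9  48. ] [np.float64(32.598463931057616), np.float64(19.136599169813067)]
[574.   21.5  48. ] [656.5  25.5  48. ]
row [116.7 173.5  49.9] [ 0.5  0.5 -1.5] rows>=11.1
row [116.6 173.6 159.9] [ 0.5  0.5 -1.5] rows>=11.1
```

```bash
python3 steer.py '[[20,30,0,0.1,0.1,-0.3],[40,60,0,0.2,0.2,-0.6],[60,90,0,0.3,0.3,-0.9],[80,120,0,0.4,0.4,-1.2],[117,173,20,0.5,0.5,-1.5],[117,173,50,0.5,0.5,-1.5],[117,173,50,0.5,0.5,-1.5],[117,173,50,0.5,0.5,-1.5]]' 0.5 && python3 steer.py '[[0,0,0,0,0,0],[0,0,0,0,0,0]]'
python3 - <<'E'
from lib import *
goto([616,24.9,143],tool_for(2.5,0),155)
print(ctrl.sense()['joints'].round(2))
c,im=snap('top','t6.png');print(handle(im,c))
E
```

```text
time_s: 16.6
eef_pos: [704.8, 28.8, 268.1]
ee_rot: [-0.244, 0.204, 0.948, -0.004]
force: [0.3, 0.7, 0.7]
grip_width: 0.5
grip_force: 0.0
time_s: 16.8
eef_pos: [704.7, 27.8, 270.4]
ee_rot: [-0.24, 0.209, 0.948, -0.004]
force: [0.0, 0.9, -0.0]
grip_width: 0.498
grip_force: 0.0
row [0.1 1.  0.4] [ 0.142  0.11  -0.442] rows>=3.2
[-0.13  0.93  0.85  0.03  1.85 -1.27]
None
```

```bash
python3 steer.py '[[0,1,0,0.142,0.11,-0.442],[0,1,0,0.142,0.11,-0.442],[0,1,0,0.142,0.11,-0.442],[0,1,0,0.142,0.11,-0.442],[0,1,0,0.142,0.11,-0.442]]' 0.5
python3 - <<'E'
from lib import *
goto([616,24.9,143],tool_for(2.5,0),155);goto([616,24.9,33],tool_for(2.5,0),155)
snap('wrist','w7.png')
E
```

```text
time_s: 17.35
eef_pos: [705.1, 28.1, 270.7]
ee_rot: [-0.3, -0.021, 0.954, -0.006]
force: [-0.6, 0.5, -1.0]
grip_width: 0.499
grip_force: 0.0
row [-0.2  0.6  0.8] [ 0.     0.001 -0.   ] rows>=0.0
row [-63.3   0.6  90.9] [ 0.     0.001 -0.   ] rows>=2.2
```

View pics/w7.png

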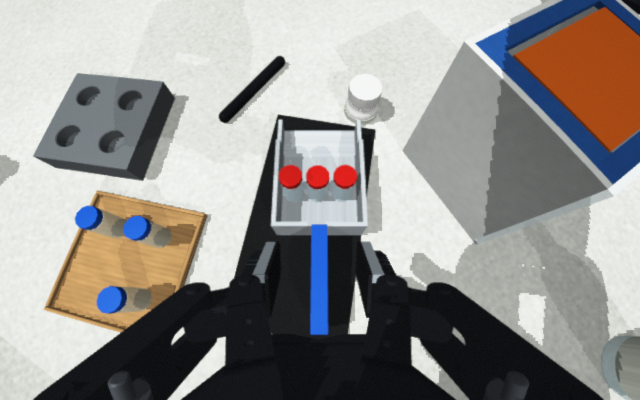

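```bash
python3 - <<'E'
from lib import *
np.set_printoptions(suppress=True,precision=1)
c=cal('w7.png')
for n,p in (('rim left(-x,-y?)',(473,41)),('rim near',(612,193)),('flap l',(514,56)),('flap n',(610,153)),('flap far',(607,8))): print(n,atz(c,p,150))
for n,p in (('mat a',(278,115)),('mat b',(375,129))): print(n,atz(c,p,2))
E
python3 steer.py '[[-28,0.6,40,0,0,0],[-50,0.6,72,0,0,0],[-63,0.6,91,0,0,0],[-63,0.6,91,0,0,0],[-63,0.6,91,0,0,0]]' 0.5 && python3 steer.py '[[0,0,0,0,0,0],[0,0,0,0,0,0],[0,0,0,0,0,0],[0,0,0,0,0,0],[0,0,0,0,0,0],[0,0,0,0,0,0]]' 0 60 && python3 steer.py '[[0,0,0,0,0,0],[0,0,0,0,0,0],[0,0,0,0,0,0]]' 0 120
python3 - <<'E'
from lib import *
goto([616,24.9,33],tool_for(2.5,0),155)
print(ctrl.sense()['joints'].round(2))
E
```

```text
rim left(-x,-y?) [460.4 122.4 150. ]
rim near [567.3 188.1 150. ]
flap l [471.4 148.8 150. ]
flap n [541.5 195.  150. ]
flap far [411.8 239.  150. ]
mat a [420.1 -33.2   2. ]
mat b [434.8  84.7   2. ]
time_s: 17.9
eef_pos: [704.7, 28.7, 161.1]
ee_rot: [-0.3, -0.021, 0.954, -0.006]
force: [0.3, 0.2, 0.1]
grip_width: 0.502
grip_force: 0.0
time_s: 18.5
eef_pos: [704.8, 28.8, 161.8]
ee_rot: [-0.3, -0.022, 0.954, -0.006]
force: [2.3, 0.8, 6.7]
grip_width: 0.159
grip_force: 59.8
time_s: 18.8
eef_pos: [704.8, 28.8, 161.8]
ee_rot: [-0.3, -0.022, 0.954, -0.006]
force: [2.7, 1.2, 6.4]
grip_width: 0.147
grip_force: 116.8
row [-1.  -0.   1.5] [-0.001  0.002  0.003] rows>=0.0
[-0.11  1.08  0.86 -0.09  1.8  -1.72]
```

```bash
cat >> lib.py <<'E'
HC=np.array([473.,213.3,0]);HY=33.2
def scoop_goto(origin_or_nose,yaw,th,nose=False,frm=None):
    "target tool pose for a scoop pose; rows relative to the present (measured) or given pose"
    rel=np.load('rel.npy',allow_pickle=True).item()
    Rs=R.from_euler('z',yaw,degrees=True)*R.from_euler('y',-th,degrees=True)
    o=np.array(origin_or_nose,float)-(Rs.apply([-75,0,8]) if nose else 0)
    return o+Rs.apply(rel['t']),Rs*R.from_matrix(rel['R'])
def hop(nx,d,th,hc=None,hy=None,dy=0):
    hc=HC if hc is None else hc;hy=HY if hy is None else hy
    n=hc+R.from_euler('z',hy,degrees=True).apply([nx,dy,150-d]);return scoop_goto(n,hy,th,True)
def scoop_now():
    rel=np.load('rel.npy',allow_pickle=True).item();s=ctrl.sense()
    Rs=rot(s['ee_rot'])*R.from_matrix(rel['R']).inv();o=s['eef_pos']-Rs.apply(rel['t']);return o,Rs
E
python3 - <<'E'
from lib import *
s=ctrl.sense();Rs=R.from_euler('z',2.5,degrees=True)
np.save('rel.npy',{'t':Rs.inv().apply(s['eef_pos']-np.array([521.5,20.9,2])),'R':(Rs.inv()*rot(s['ee_rot'])).as_matrix()},allow_pickle=True)
print(np.load('rel.npy',allow_pickle=True))
goto(*hop(-22,-50,0))
E
python3 steer.py '[[3,0,-4,0,0,0],[10,0,-14,0,0,0],[20,0,-29,0,0,0],[32,0,-46,0,0,0],[44,0,-63,0,0,0],[56,0,-80,0,0,0],[64,0,-92,0,0,0],[67,0,-96,0,0,0]]' && python3 steer.py '[[0,0,0,0,0,0]]'
python3 - <<'E'
from lib import *
snap('wrist','w8.png')
goto(*scoop_goto([521.5,20.9,202],2.5,0))
goto(*hop(-22,-50,0))
E
```

```text
{'t': array([ 1.83514130e+02, -1.19241343e-01,  1.59827701e+02]), 'R': array([[-8.20109736e-01, -2.54383029e-03, -5.72200620e-01],
       [-2.65018848e-03,  9.99996279e-01, -6.47282506e-04],
       [ 5.72200138e-01,  9.85596809e-04, -8.20113426e-01]])}
row [ 124.4  315.3 -144.5] [ 0.307  0.001 -0.439] rows>=7.4
time_s: 19.6
eef_pos: [704.8, 28.6, 279.6]
ee_rot: [-0.299, -0.022, 0.954, -0.007]
force: [0.1, 0.3, -1.7]
grip_width: 0.148
grip_force: 116.9
time_s: 19.7
eef_pos: [704.7, 28.6, 277.7]
ee_rot: [-0.3, -0.022, 0.954, -0.006]
force: [0.1, 0.3, -1.6]
grip_width: 0.143
grip_force: 116.9
row [ 48.8   0.3 -69.9] [ 0.    -0.003  0.001] rows>=1.7
row [ 58.6 315.4 -50.2] [ 0.308 -0.002 -0.438] rows>=6.5
```

View pics/w8.png

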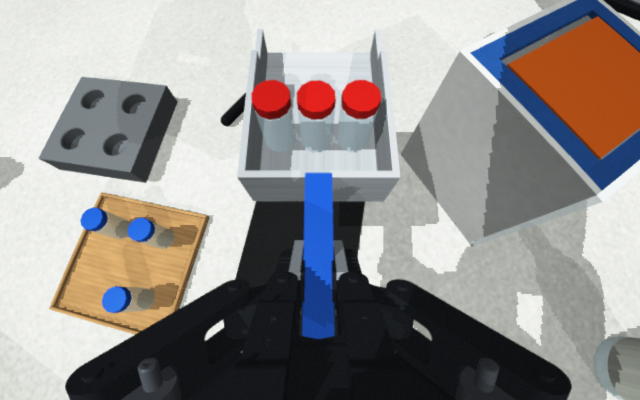

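```bash
python3 steer.py '[[3,0,-4,0,0,0],[9,0,-13,0,0,0],[18,0,-26,0,0,0],[28,0,-40,0,0,0],[38,0,-54,0,0,0],[45,0,-64,0,0,0],[48,0,-69,0,0,0],[49,0,-70,0,0,0]]'
python3 - <<'E'
from lib import *
goto(*hop(-22,-50,0))
t,q=hop(-22,-50,0);s=ctrl.sense();print(t,s['eef_pos'])
Rc=rot(s['ee_rot'])
for f in (.02,.07,.15,.25,.35,.45,.55,.65,.8,1):
    rv=(Rc.inv()*q).as_rotvec()*f;print(f,Rc.inv().apply((t-s['eef_pos'])*f).round(0),rv.round(3))
E
```

```text
time_s: 20.55
eef_pos: [704.9, 28.5, 362.9]
ee_rot: [-0.301, -0.022, 0.953, -0.006]
force: [-0.7, 0.2, -2.2]
grip_width: 0.146
grip_force: 116.9
row [  9.2 315.5  20.4] [ 0.307 -0.001 -0.439] rows>=6.3
[670.97187594 342.70666262 351.82770111] [704.85391237  28.46397903 362.85118825]
0.02 [0. 6. 0.] [ 0.006 -0.    -0.009]
0.07 [ 1. 22.  1.] [ 0.021 -0.    -0.031]
0.15 [ 1. 47.  3.] [ 0.046 -0.    -0.066]
0.25 [ 2. 79.  5.] [ 0.077 -0.    -0.11 ]
0.35 [  3. 110.   7.] [ 0.107 -0.    -0.154]
0.45 [  4. 142.   9.] [ 0.138 -0.001 -0.197]
0.55 [  5. 174.  11.] [ 0.169 -0.001 -0.241]
0.65 [  6. 205.  13.] [ 0.2   -0.001 -0.285]
0.8 [  7. 252.  16.] [ 0.246 -0.001 -0.351]
1 [  9. 315.  20.] [ 0.307 -0.001 -0.439]
```

Run:
```python
from lib import *
s=ctrl.sense();Rc=rot(s['ee_rot'])
def reach(t,q):
    w=t-q.apply([0,0,100]);return np.hypot(np.sqrt(w[0]**2+w[1]**2-117**2),w[2]-160)
print('now',reach(s['eef_pos'],Rc))
for a in ((-22,-50,0),(-22,-30,10),(-22,-20,15),(-22,15,22),(-22,35,40),(-15,65,66)):print(a,reach(*hop(*a)))
t,q=hop(-22,-35,14)
for f in (.02,.07,.14,.22,.3,.38,.46,.5,.54,.62,.7,.78,.86,.93,.98,1):
    rv=(Rc.inv()*q).as_rotvec()*f;print(f,Rc.inv().apply((t-s['eef_pos'])*f).round(0),rv.round(3))
```

```text
now 805.7641338950443
(-22, -50, 0) 847.3137595976082
(-22, -30, 10) 815.4081952753173
(-22, -20, 15) 796.2079704672232
(-22, 15, 22) 756.9665277892988
(-22, 35, 40) 667.3199597009327
(-15, 65, 66) 508.00027222847035
0.02 [1. 6. 0.] [ 0.005 -0.005 -0.009]
0.07 [ 5. 21.  0.] [ 0.018 -0.017 -0.033]
0.14 [ 9. 41.  1.] [ 0.035 -0.034 -0.066]
0.22 [14. 64.  2.] [ 0.056 -0.053 -0.104]
0.3 [20. 88.  2.] [ 0.076 -0.072 -0.142]
0.38 [ 25. 111.   3.] [ 0.096 -0.091 -0.18 ]
0.46 [ 30. 135.   3.] [ 0.116 -0.11  -0.218]
0.5 [ 33. 146.   4.] [ 0.126 -0.12  -0.237]
0.54 [ 35. 158.   4.] [ 0.136 -0.129 -0.256]
0.62 [ 40. 182.   4.] [ 0.157 -0.149 -0.294]
0.7 [ 46. 205.   5.] [ 0.177 -0.168 -0.332]
0.78 [ 51. 229.   6.] [ 0.197 -0.187 -0.37 ]
0.86 [ 56. 252.   6.] [ 0.217 -0.206 -0.407]
0.93 [ 61. 272.   7.] [ 0.235 -0.223 -0.441]
0.98 [ 64. 287.   7.] [ 0.248 -0.235 -0.464]
1 [ 65. 293.   7.] [ 0.253 -0.24  -0.474]
```

```bash
python3 steer.py '[[1,6,0,0.005,-0.005,-0.009],[5,21,0,0.018,-0.017,-0.033],[9,41,1,0.035,-0.034,-0.066],[14,64,2,0.056,-0.053,-0.104],[20,88,2,0.076,-0.072,-0.142],[25,111,3,0.096,-0.091,-0.18],[30,130,3,0.112,-0.107,-0.212],[33,140,4,0.121,-0.115,-0.228]]'
python3 - <<'E'
from lib import *
s=ctrl.sense();Rc=rot(s['ee_rot']);print(s['joints'].round(2))
t,q=hop(-22,-35,14)
for f in (.04,.13,.27,.43,.6,.78,.92,1):
    rv=(Rc.inv()*q).as_rotvec()*f;print(f,Rc.inv().apply((t-s['eef_pos'])*f).round(0),rv.round(3))
E
```

```text
time_s: 21.35
eef_pos: [668.1, 169.7, 378.8]
ee_rot: [-0.242, -0.151, 0.958, -0.029]
force: [0.1, -0.6, -1.9]
grip_width: 0.147
grip_force: 116.9
[ 0.09  0.82  0.77 -0.1   2.03 -1.82]
0.04 [-0.  6. -1.] [ 0.005 -0.005 -0.01 ]
0.13 [-1. 20. -2.] [ 0.017 -0.016 -0.031]
0.27 [-1. 41. -5.] [ 0.035 -0.033 -0.065]
0.43 [-2. 66. -8.] [ 0.056 -0.053 -0.104]
0.6 [ -3.  91. -11.] [ 0.078 -0.074 -0.145]
0.78 [ -4. 119. -14.] [ 0.102 -0.097 -0.188]
0.92 [ -4. 140. -16.] [ 0.12  -0.114 -0.222]
1 [ -5. 152. -18.] [ 0.13  -0.124 -0.242]
```

```bash
python3 steer.py '[[0,6,-1,0.005,-0.005,-0.01],[-1,20,-2,0.017,-0.016,-0.031],[-1,41,-5,0.035,-0.033,-0.065],[-2,66,-8,0.056,-0.053,-0.104],[-3,91,-11,0.078,-0.074,-0.145],[-4,119,-14,0.102,-0.097,-0.188],[-4,140,-16,0.12,-0.114,-0.222],[-5,152,-18,0.13,-0.124,-0.242]]' && python3 steer.py '[[-0,0,0,0,0,0],[0,0,0,0,0,0]]'
python3 - <<'E'
from lib import *
np.set_printoptions(suppress=True,precision=1)
print(ctrl.sense()['joints'].round(2))
o,Rs=scoop_now();n=o+Rs.apply([-75,0,8]);print('nose in hopper',R.from_euler('z',-HY,degrees=True).apply(n-HC),'euler',Rs.as_euler('ZYX',degrees=True))
goto(*hop(-22,-35,14))
c,im=snap('wrist','w9.png');snap('side','s2.png')
m=np.hstack([cv2.resize(im,(400,250)),cv2.resize(cv2.imread('pics/s2.png')[100:300,200:520],(400,250))])
cv2.imwrite('pics/m9.png',im)
E
```

```text
time_s: 22.15
eef_pos: [635.4, 317.2, 394.6]
ee_rot: [-0.174, -0.282, 0.942, -0.052]
force: [-0.2, -0.0, -1.1]
grip_width: 0.148
grip_force: 116.9
time_s: 22.35
eef_pos: [636.4, 314.8, 394.2]
ee_rot: [-0.175, -0.28, 0.943, -0.052]
force: [0.8, 0.3, -1.7]
grip_width: 0.143
grip_force: 117.0
[ 0.3  0.8  0.7 -0.1  2.  -1.9]
nose in hopper [-22.2  -3.1 184.8] euler [ 32.9 -13.9   0. ]
row [ 0.4  4.4 -0.5] [ 0. -0. -0.] rows>=0.1
```

View pics/m9.png

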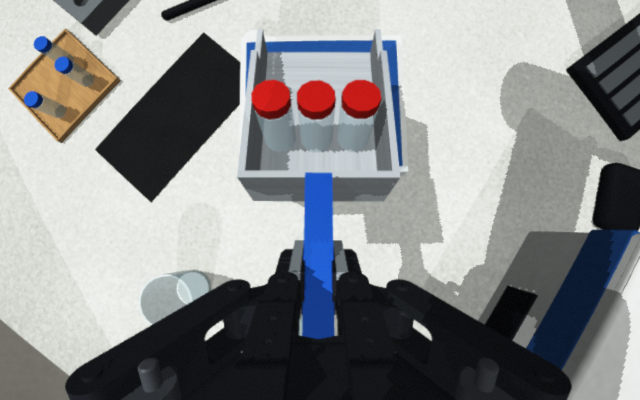

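Run:
```python
from lib import *
np.set_printoptions(suppress=True,precision=1)
c=cal('w9.png')
Rz=R.from_euler('z',-HY,degrees=True)
for p in ((245,40),(397,40),(408,170),(404,120),(320,40)): 
    w=atz(c,p,150);print(p,w,Rz.apply(w-HC))
```

```text
(245, 40) [461.6 120.5 150. ] [-60.3 -71.4 150. ]
(397, 40) [383.8 239.7 150. ] [-60.2  70.9 150. ]
(408, 170) [484.3 312.2 150. ] [ 63.6  76.6 150. ]
(404, 120) [447.1 285.4 150. ] [ 17.8  74.5 150. ]
(320, 40) [423.8 179.6 150. ] [-59.6  -1.2 150. ]
```

```bash
cat >> lib.py <<'E'
def rows(ts):
    s=ctrl.sense();Rc=rot(s['ee_rot'])
    for t,q in ts: print(list(map(float,Rc.inv().apply(t-s['eef_pos']).round(0)))+list(map(float,(Rc.inv()*q).as_rotvec().round(3))))
def where():
    s=ctrl.sense();o,Rs=scoop_now();n=o+Rs.apply([-75,0,8])
    print('nose',R.from_euler('z',-HY,degrees=True).apply(n-HC).round(1)-[0,0,150],Rs.as_euler('ZYX',degrees=True).round(1),'F',s['force'].round(1),'j',s['joints'].round(2))
E
python3 - <<'E'
from lib import *
rows([hop(-23,-32,14.3),hop(-25,-24,15),hop(-27,-15,16),hop(-28,-6,18),hop(-28,3,20),hop(-28,11,22),hop(-28,18,23.5),hop(-28,20,24)])
E
```

```text
[2.0, 5.0, 2.0, 0.003, -0.007, -0.006]
[4.0, 5.0, 9.0, 0.003, -0.019, -0.006]
[7.0, 5.0, 16.0, 0.003, -0.037, -0.006]
[15.0, 5.0, 21.0, 0.003, -0.072, -0.006]
[21.0, 5.0, 26.0, 0.003, -0.107, -0.006]
[29.0, 5.0, 30.0, 0.003, -0.141, -0.006]
[34.0, 5.0, 34.0, 0.003, -0.168, -0.006]
[35.0, 5.0, 36.0, 0.003, -0.176, -0.006]
```

```bash
python3 steer.py '[[2,5,2,0.003,-0.007,-0.006],[4,5,9,0.003,-0.019,-0.006],[7,5,16,0.003,-0.037,-0.006],[15,5,21,0.003,-0.072,-0.006],[21,5,26,0.003,-0.107,-0.006],[29,5,30,0.003,-0.141,-0.006],[34,5,34,0.003,-0.168,-0.006],[35,5,36,0.003,-0.176,-0.006]]'
python3 - <<'E'
from lib import *
where();snap('wrist','w10.png')
rows([hop(-27,23,26),hop(-26,27,30),hop(-24,32,36),hop(-23,37,41),hop(-22,42,46),hop(-20,49,51),hop(-18,55,56),hop(-17,60,61)])
E
```

```text
time_s: 23.25
eef_pos: [594.5, 294.3, 374.0]
ee_rot: [-0.09, -0.286, 0.953, -0.027]
force: [0.6, 0.4, 0.9]
grip_width: 0.146
grip_force: 117.1
nose [-28.   1. -20.] [ 33.3 -24.1  -0. ] F [0.6 0.4 0.9] j [ 0.29  0.69  1.   -0.06  1.63 -1.86]
[8.0, -1.0, -2.0, -0.0, -0.034, 0.002]
[26.0, -1.0, -5.0, -0.0, -0.104, 0.002]
[53.0, -1.0, -9.0, 0.0, -0.209, 0.002]
[77.0, -1.0, -9.0, 0.0, -0.296, 0.002]
[101.0, -1.0, -7.0, 0.001, -0.383, 0.002]
[124.0, -1.0, -0.0, 0.001, -0.471, 0.002]
[147.0, -1.0, 7.0, 0.001, -0.558, 0.002]
[171.0, -1.0, 16.0, 0.002, -0.645, 0.002]
```

```bash
python3 steer.py '[[8,-1,-2,0,-0.034,0.002],[26,-1,-5,0,-0.104,0.002],[53,-1,-9,0,-0.209,0.002],[77,-1,-9,0,-0.296,0.002],[101,-1,-7,0.001,-0.383,0.002],[124,-1,0,0.001,-0.471,0.002],[147,-1,7,0.001,-0.558,0.002],[171,-1,16,0.002,-0.645,0.002]]'
python3 - <<'E'
from lib import *
where();snap('wrist','w11.png')
im=cv2.imread('pics/w11.png').astype(int);m=((im[:,:,2]>90)&(im[:,:,2]-im[:,:,0]>70)&(im[:,:,2]-im[:,:,1]>70)).astype(np.uint8)
n,_,st,ce=cv2.connectedComponentsWithStats(m);print([(list(st[i]),im[int(ce[i][1]),int(ce[i][0])]) for i in range(1,n) if st[i,4]>40])
rows([hop(-16,64,65),hop(-15,66,67)])
E
```

```text
time_s: 24.1
eef_pos: [452.3, 199.2, 390.3]
ee_rot: [0.218, -0.28, 0.933, 0.064]
force: [0.1, 0.2, 0.7]
grip_width: 0.147
grip_force: 118.4
nose [-16.8  -0.6 -59.4] [ 33.3 -61.2  -0.1] F [0.1 0.2 0.7] j [ 0.15  0.19  1.72  0.25  0.83 -2.14]
[([np.int32(551), np.int32(361), np.int32(16), np.int32(14), np.int32(57)], array([ 18,  63, 144]))]
[17.0, -0.0, -3.0, 0.001, -0.067, 0.001]
[27.0, -0.0, -5.0, 0.001, -0.102, 0.001]
```

```bash
python3 steer.py '[[9,0,-1,0,-0.034,0],[17,0,-3,0.001,-0.067,0.001],[27,0,-5,0.001,-0.102,0.001],[27,0,-5,0.001,-0.102,0.001],[27,0,-5,0.001,-0.102,0.001],[27,0,-5,0.001,-0.102,0.001],[27,0,-5,0.001,-0.102,0.001],[27,0,-5,0.001,-0.102,0.001]]' && python3 steer.py '[[0,0,0,0,0,0],[0,0,0,0,0,0],[0,0,0,0,0,0],[0,0,0,0,0,0],[0,0,0,0,0,0],[0,0,0,0,0,0]]'
python3 - <<'E'
from lib import *
where();c,im=snap('wrist','w12.png')
print(np.abs(im.astype(int)-cv2.imread('pics/w11.png')).mean())
h=cv2.cvtColor(im,cv2.COLOR_BGR2HSV)
m=(((h[:,:,0]<8)|(h[:,:,0]>172))&(h[:,:,1]>130)&(h[:,:,2]>30)).astype(np.uint8)
n,_,st,ce=cv2.connectedComponentsWithStats(m);print([(list(map(int,st[i])),im[int(ce[i][1]),int(ce[i][0])]) for i in range(1,n) if st[i,4]>25])
# where do scoop points project?
o,Rs=scoop_now()
K=np.array([[c['fx'],0,c['cx']],[0,c['fy'],c['cy']],[0,0,1]]);r=rot(c['attitude']).inv()
for X in ([-75,40,12],[-75,-40,12],[-45,0,4],[40,40,4],[40,-40,4],[45,0,40]):
    print(X,cv2.projectPoints(np.array([o+Rs.apply(X)]),r.as_rotvec(),r.apply(-c['position']),K,c['distortion'])[0].ravel().round(0))
S=ctrl.calibration('side');r=rot(S['attitude']).inv();K=np.array([[S['fx'],0,S['cx']],[0,S['fy'],S['cy']],[0,0,1]])
print('side',cv2.projectPoints(np.array([o]),r.as_rotvec(),r.apply(-S['position']),K,S['distortion'])[0].ravel())
E
```

```text
time_s: 24.95
eef_pos: [431.1, 185.3, 382.6]
ee_rot: [0.263, -0.276, 0.921, 0.078]
force: [-1.2, -1.2, -1.4]
grip_width: 0.147
grip_force: 118.5
time_s: 25.55
eef_pos: [430.9, 185.2, 382.7]
ee_rot: [0.264, -0.276, 0.921, 0.078]
force: [-1.3, 0.0, -1.2]
grip_width: 0.141
grip_force: 118.5
nose [-12.8  -0.6 -64.7] [ 33.2 -66.8  -0.1] F [-1.3  0.  -1.2] j [ 0.11  0.13  1.82  0.37  0.72 -2.26]
20.785884114583332
[]
[-75, 40, 12] [369.  51.]
[-75, -40, 12] [267.  50.]
[-45, 0, 4] [318.  88.]
[40, 40, 4] [377. 191.]
[40, -40, 4] [258. 191.]
[45, 0, 40] [318. 176.]
side [271.12945747 152.04619426]
```

Run:
```python
from lib import *
snap('top','t7.png');snap('side','s3.png')
for f in ('w9.png','w10.png','w11.png','w12.png','top0.png','t7.png','side0.png','s3.png'):
    im=cv2.imread('pics/'+f);h=cv2.cvtColor(im,cv2.COLOR_BGR2HSV)
    m=(((h[:,:,0]<6)|(h[:,:,0]>174))&(h[:,:,1]>150)&(h[:,:,2]>30)).astype(np.uint8)
    n,_,st,ce=cv2.connectedComponentsWithStats(m);print(f,[(ce[i].round(0).astype(int).tolist(),int(st[i,4])) for i in range(1,n) if st[i,4]>8])
```

```text
w9.png [([271, 99], 1198), ([316, 99], 1160), ([361, 99], 1185)]
w10.png [([360, 73], 846), ([316, 88], 1077), ([271, 93], 1169)]
w11.png []
w12.png []
top0.png [([395, 233], 41), ([375, 249], 43), ([393, 252], 42)]
t7.png []
side0.png [([286, 287], 49), ([313, 302], 64), ([289, 306], 64)]
s3.png []
```

Run:
```python
from lib import *
rows([hop(-13,d,66) for d in (50,35,15,-5,-25,-40)])
```

```text
[-11.0, 0.0, -11.0, -0.001, 0.014, -0.0]
[-19.0, 0.0, -24.0, -0.001, 0.014, -0.0]
[-30.0, 0.0, -41.0, -0.001, 0.014, -0.0]
[-41.0, 0.0, -57.0, -0.001, 0.014, -0.0]
[-51.0, 0.0, -74.0, -0.001, 0.014, -0.0]
[-59.0, 0.0, -87.0, -0.001, 0.014, -0.0]
```

```bash
python3 steer.py '[[-11,0,-11,0,0.014,0],[-19,0,-24,0,0.014,0],[-30,0,-41,0,0.014,0],[-41,0,-57,0,0.014,0],[-51,0,-74,0,0.014,0],[-59,0,-87,0,0.014,0],[-59,0,-87,0,0.014,0]]'
python3 - <<'E'
from lib import *
where();snap('wrist','w13.png');snap('top','t8.png')
# level over mat
t1=scoop_goto([560,150,260],15,30);t2=scoop_goto([529.4,11.4,200],-7.6,0)
rows([t1,t2])
E
```

```text
time_s: 26.4
eef_pos: [434.3, 187.7, 489.7]
ee_rot: [0.26, -0.276, 0.922, 0.075]
force: [0.2, -0.3, -1.0]
grip_width: 0.145
grip_force: 118.4
nose [-11.4  -0.9  42. ] [ 33.5 -66.3  -0.4] F [ 0.2 -0.3 -1. ] j [ 0.12  0.05  1.62  0.28  0.98 -2.13]
[-138.0, -125.0, 80.0, 0.071, 0.624, 0.314]
[-38.0, -319.0, 173.0, -0.028, 1.101, 0.75]
```

```bash
python3 steer.py '[[-28,-25,16,0.014,0.125,0.063],[-56,-50,32,0.028,0.25,0.126],[-84,-75,48,0.042,0.375,0.19],[-112,-100,64,0.056,0.5,0.25],[-138,-125,80,0.071,0.624,0.314],[-138,-125,80,0.071,0.624,0.314],[-138,-125,80,0.071,0.624,0.314]]' >/dev/null
python3 - <<'E'
from lib import *
where();rows([scoop_goto([529.4,11.4,200],-7.6,0)])
E
```

```text
nose [-27.  -78.9  77.5] [ 15.  -29.8   0.1] F [-0.5  0.8 -0.9] j [ 0.09  0.63  0.81 -0.02  1.79 -1.75]
[-35.0, -197.0, 125.0, -0.137, 0.514, 0.375]
```

```bash
python3 steer.py '[[-6,-32,20,-0.022,0.083,0.06],[-12,-65,41,-0.045,0.17,0.124],[-18,-98,62,-0.068,0.255,0.187],[-24,-132,84,-0.092,0.345,0.25],[-30,-165,105,-0.115,0.43,0.313],[-35,-197,125,-0.137,0.514,0.375],[-35,-197,125,-0.137,0.514,0.375],[-35,-197,125,-0.137,0.514,0.375]]'
python3 - <<'E'
from lib import *
np.set_printoptions(suppress=True,precision=1)
o,Rs=scoop_now();print(o,Rs.as_euler('ZYX',degrees=True))
c,im=snap('wrist','w14.png')
# compare scoop in view to w8 (level just after lift): best shift of scoop crop
a=cv2.imread('pics/w8.png')[150:210,230:405]
r=cv2.matchTemplate(im,a,cv2.TM_CCOEFF_NORMED);print(cv2.minMaxLoc(r)[1::2],'ref (230,150)')
rows([scoop_goto([529.4,11.4,30],-7.6,0),scoop_goto([529.4,11.4,5],-7.6,0)])
E
```

```text
time_s: 28.0
eef_pos: [710.3, -13.0, 364.3]
ee_rot: [-0.297, 0.062, 0.953, 0.02]
force: [-0.1, 0.9, -0.7]
grip_width: 0.146
grip_force: 118.3
[529.1  11.4 203.6] [-7.6 -0.3  0.1]
(0.8498326539993286, (230, 150)) ref (230,150)
[-101.0, -1.0, 144.0, -0.0, 0.006, 0.002]
[-115.0, -1.0, 165.0, -0.0, 0.006, 0.002]
```

```bash
python3 steer.py '[[-25,-1,35,0,0.006,0],[-50,-1,71,0,0.006,0],[-75,-1,107,0,0.006,0],[-101,-1,144,0,0.006,0.002],[-108,-1,155,0,0.006,0.002],[-113,-1,162,0,0.006,0.002],[-115,-1,165,0,0.006,0.002],[-115,-1,165,0,0.006,0.002]]'
python3 - <<'E'
from lib import *
o,Rs=scoop_now();print(o.round(1),Rs.as_euler('ZYX',degrees=True).round(1))
rows([scoop_goto([529.4,11.4,2.5],-7.6,0)])
E
```

```text
time_s: 28.85
eef_pos: [711.6, -13.8, 164.5]
ee_rot: [-0.299, 0.063, 0.952, 0.02]
force: [-0.6, 0.7, -1.6]
grip_width: 0.146
grip_force: 118.3
[529.7  10.7   4.7] [-7.7  0.  -0.1]
[-1.0, 1.0, 2.0, -0.0, -0.0, -0.002]
```

Touch down, release, back off, and check the scoop.

```bash
python3 steer.py '[[-1,0,2,0,0,0],[-1,0,2,0,0,0],[-1,0,2,0,0,0]]' && python3 steer.py '[[0,0,0,0,0,0],[0,0,0,0,0,0],[0,0,0,0,0,0],[0,0,0,0,0,0]]' 0.5 && python3 steer.py '[[15,0,-21,0,0,0],[40,0,-57,0,0,0],[63,0,-90,0,0,0],[86,0,-125,0,0,0],[86,0,-125,0,0,0],[86,0,-125,0,0,0]]'
python3 - <<'E'
from lib import *
np.set_printoptions(suppress=True,precision=1)
c,im=snap('wrist','w15.png')
goto([600,-130,330],down(92))
o=np.array([529.4,11.4,2.]);Rs=R.from_euler('z',-7.6,degrees=True)
big=cv2.convertScaleAbs(im,alpha=1)
K=np.array([[c['fx'],0,c['cx']],[0,c['fy'],c['cy']],[0,0,1]]);r=rot(c['attitude']).inv()
P=lambda X:tuple(int(v) for v in cv2.projectPoints(np.array([X],float),r.as_rotvec(),r.apply(-c['position']),K,c['distortion'])[0].ravel().round())
for X in ([45,44,40],[45,-44,40],[-75,44,32],[-75,-44,32],[135,0,46]): cv2.circle(big,P(o+Rs.apply(X)),3,(0,255,0),1)
m=np.array([545.3,9.3,2])
for X in ([120,60,0],[120,-60,0],[-120,60,0],[-120,-60,0]): cv2.circle(big,P(m+Rs.apply(X)),3,(0,0,255),1)
cv2.imwrite('pics/w15b.png',big)
E
```

```text
time_s: 29.15
eef_pos: [711.2, -14.1, 161.7]
ee_rot: [-0.3, 0.063, 0.952, 0.02]
force: [3.9, 0.8, 6.9]
grip_width: 0.149
grip_force: 119.4
time_s: 29.55
eef_pos: [710.8, -14.0, 159.9]
ee_rot: [-0.301, 0.063, 0.951, 0.02]
force: [0.3, 0.8, 0.2]
grip_width: 0.499
grip_force: 0.0
time_s: 30.15
eef_pos: [712.4, -14.2, 312.2]
ee_rot: [-0.3, 0.063, 0.952, 0.02]
force: [-0.3, 0.8, -0.4]
grip_width: 0.503
grip_force: 0.0
row [  89.7 -129.6   39.6] [-0.4 -0.5  1.4] rows>=10.1
```

View pics/w15b.png

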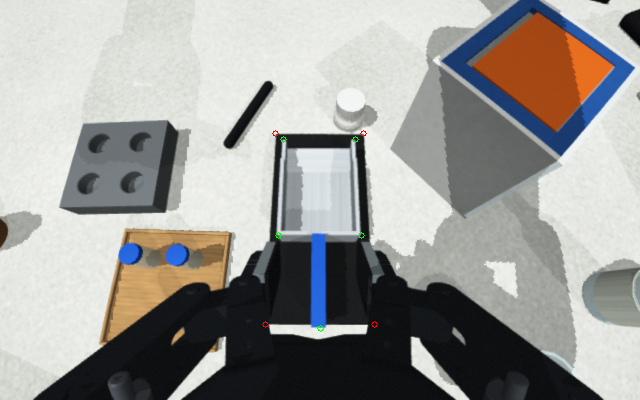

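Run:
```python
from lib import *
s=ctrl.sense();Rc=rot(s['ee_rot']);q=down(92);t=np.array([520,-200,330])
rows([(s['eef_pos']+(t-s['eef_pos'])*f,Rc*R.from_rotvec((Rc.inv()*q).as_rotvec()*f)) for f in (.35,.7,1)])
```

```text
[51.0, -73.0, 28.0, -0.151, -0.178, 0.475]
[103.0, -147.0, 56.0, -0.301, -0.356, 0.949]
[147.0, -210.0, 80.0, -0.43, -0.509, 1.356]
```

```bash
python3 steer.py '[[15,-22,8,-0.045,-0.053,0.142],[30,-44,16,-0.09,-0.106,0.284],[51,-73,28,-0.151,-0.178,0.475],[65,-93,36,-0.19,-0.225,0.6],[80,-115,44,-0.235,-0.277,0.74],[103,-147,56,-0.301,-0.356,0.949],[115,-165,63,-0.336,-0.4,1.06],[147,-210,80,-0.43,-0.509,1.356]]' >/dev/null
python3 - <<'E'
from lib import *
goto([449,-235,280],down(92))
E
```

```text
row [-20.8 -81.1  52.4] [-0.087 -0.104  0.276] rows>=2.0
```

```bash
python3 steer.py '[[-21,-81,52,-0.087,-0.104,0.276],[-21,-81,52,-0.087,-0.104,0.276],[-21,-81,52,-0.087,-0.104,0.276],[-21,-81,52,-0.087,-0.104,0.276],[-21,-81,52,-0.087,-0.104,0.276],[-21,-81,52,-0.087,-0.104,0.276]]' 0.45 && python3 steer.py '[[-60,0,0,0,0,0],[-60,0,0,0,0,0],[-60,0,0,0,0,0],[-60,0,0,0,0,0]]' >/dev/null
python3 - <<'E'
from lib import *
np.set_printoptions(suppress=True,precision=1)
c,im=snap('wrist','w16.png');print(ctrl.sense()['eef_pos'])
# predicted bores -> rectified 0.25 mm/px map of the plane z=30
K=np.array([[c['fx'],0,c['cx']],[0,c['fy'],c['cy']],[0,0,1]]);r=rot(c['attitude']).inv()
def P(X): return cv2.projectPoints(np.array(X,float),r.as_rotvec(),r.apply(-c['position']),K,c['distortion'])[0].reshape(-1,2)
xs=np.arange(378,520,.25);ys=np.arange(-160,-305,-.25)  # rows: y down
X=np.stack(np.meshgrid(xs,ys)+[np.full((len(ys),len(xs)),30.)],-1).reshape(-1,3)
uv=P(X).astype(np.float32).reshape(len(ys),len(xs),2)
g=cv2.remap(im,uv[...,0],uv[...,1],cv2.INTER_CUBIC);cv2.imwrite('pics/rect.png',g)
gg=cv2.medianBlur(cv2.cvtColor(g,cv2.COLOR_BGR2GRAY),9)
for n,(x,y) in {'u_a':(472.7,-262.9),'u_b':(424.1,-202),'u_c':(418,-256.8),'e':(478.8,-208)}.items():
    i,j=int((-160-y)*4),int((x-378)*4);w=gg[i-84:i+84,j-84:j+84]
    h=cv2.HoughCircles(w,cv2.HOUGH_GRADIENT,2,200,param1=60,param2=10,minRadius=52,maxRadius=60)
    print(n,None if h is None else [(378+(j-84+a)/4,-160-(i-84+b)/4,R_/4) for a,b,R_ in h[0][:2]])
E
```

```text
time_s: 31.6
eef_pos: [450.7, -235.4, 282.4]
ee_rot: [0.0, 0.693, 0.721, 0.0]
force: [-0.4, -0.5, 0.3]
grip_width: 0.445
grip_force: 0.0
[ 452.4 -294.7  282.1]Traceback (most recent call last):
  File "<stdin>", line 8, in <module>
TypeError: can only concatenate tuple (not "list") to tuple
```

Run:
```python
from lib import *
np.set_printoptions(suppress=True,precision=1)
im=cv2.imread('pics/w16.png');c=cal('w16.png')
K=np.array([[c['fx'],0,c['cx']],[0,c['fy'],c['cy']],[0,0,1]]);r=rot(c['attitude']).inv()
def P(X): return cv2.projectPoints(np.array(X,float),r.as_rotvec(),r.apply(-c['position']),K,c['distortion'])[0].reshape(-1,2)
xs=np.arange(368,530,.25);ys=np.arange(-150,-315,-.25)
a,b=np.meshgrid(xs,ys);X=np.stack([a,b,np.full(a.shape,30.)],-1).reshape(-1,3)
uv=P(X).astype(np.float32).reshape(len(ys),len(xs),2)
g=cv2.remap(im,uv[...,0],uv[...,1],cv2.INTER_CUBIC);cv2.imwrite('pics/rect.png',g)
gg=cv2.medianBlur(cv2.cvtColor(g,cv2.COLOR_BGR2GRAY),9)
for n,(x,y) in {'u_a':(472.7,-262.9),'u_b':(424.1,-202),'u_c':(418,-256.8),'e':(478.8,-208)}.items():
    i,j=int((-150-y)*4),int((x-368)*4);w=gg[i-84:i+84,j-84:j+84]
    h=cv2.HoughCircles(w,cv2.HOUGH_GRADIENT,2,200,param1=60,param2=10,minRadius=52,maxRadius=60)
    print(n,None if h is None else [(368+(j-84+a)/4,-150-(i-84+b)/4,R_/4) for a,b,R_ in h[0][:2]])
# tray top outline: rotated square of edges, score the gradient along model edges
gx=cv2.Sobel(gg,cv2.CV_32F,1,0,ksize=5);gy=cv2.Sobel(gg,cv2.CV_32F,0,1,ksize=5)
mag=np.clip(np.hypot(gx,gy),0,1500)
t=np.linspace(-56,56,150);e=np.r_[np.c_[t,0*t+58],np.c_[t,0*t-58],np.c_[0*t+58,t],np.c_[0*t-58,t]]
ph=np.linspace(0,2*np.pi,90);bore=np.vstack([np.c_[14*np.cos(ph)+sx*27.5,14*np.sin(ph)+sy*27.5] for sx in(-1,1) for sy in(-1,1)])
for nm,mod in (('edge',e),('bore',bore),('both',np.r_[e,bore])):
    best=(-1,)
    for yaw in np.arange(-10,-3,.5):
        q=R.from_euler('z',yaw,degrees=True).as_matrix()[:2,:2];m=mod@q.T
        for cx in np.arange(441,458,.5):
            for cy in np.arange(-241,-224,.5):
                px=((m[:,0]+cx-368)*4).astype(int);py=((-150-m[:,1]-cy)*4).astype(int)
                k=(px>=0)&(px<mag.shape[1])&(py>=0)&(py<mag.shape[0])
                v=mag[py[k],px[k]].sum()/len(m)
                if v>best[0]: best=(v,cx,cy,yaw)
    print(nm,best)
```

```text
u_a [(np.float32(472.75), np.float32(-262.5), np.float32(14.7))]
u_b [(np.float32(425.25), np.float32(-203.25), np.float32(13.1))]
u_c [(np.float32(418.25), np.float32(-257.0), np.float32(14.15))]
e [(np.float32(476.5), np.float32(-208.75), np.float32(13.1))]
edge (np.float32(1390.6871), np.float64(448.0), np.float64(-232.5), np.float64(-6.5))
bore (np.float32(480.7722), np.float64(449.0), np.float64(-232.5), np.float64(-7.0))
both (np.float32(1028.8135), np.float64(448.5), np.float64(-232.5), np.float64(-6.5))
```

Run:
```python
from lib import *
goto([569.8,-192,270],down(92))
```

```text
row [ 97.9 121.4  12.1] [ 0.    -0.     0.005] rows>=3.1
```

```bash
python3 steer.py '[[30,40,4,0,0,0],[60,80,8,0,0,0],[98,121,12,0,0,0.005],[98,121,12,0,0,0.005],[98,121,12,0,0,0.005],[98,121,12,0,0,0.005]]' 0.45 && python3 steer.py '[[0,0,40,0,0,0],[0,0,73,0,0,0],[0,0,73,0,0,0],[0,0,73,0,0,0]]' && python3 steer.py '[[0,0,0,0,0,0],[0,0,0,0,0,0],[0,0,0,0,0,0],[0,0,0,0,0,0],[0,0,0,0,0,0]]' 0.1 40 && python3 steer.py '[[0,0,-40,0,0,0],[0,0,-80,0,0,0],[0,0,-80,0,0,0],[0,0,-80,0,0,0]]'
python3 - <<'E'
from lib import *
goto([424.1,-202.1,280],down(92))
E
```

```text
time_s: 32.65
eef_pos: [568.8, -193.2, 270.3]
ee_rot: [0.0, 0.695, 0.719, -0.0]
force: [0.2, -0.9, 0.1]
grip_width: 0.452
grip_force: 0.0
time_s: 33.05
eef_pos: [569.0, -194.1, 198.3]
ee_rot: [0.0, 0.696, 0.718, 0.0]
force: [-0.1, -0.6, 0.8]
grip_width: 0.446
grip_force: 0.0
time_s: 33.55
eef_pos: [569.7, -193.7, 199.5]
ee_rot: [0.002, 0.695, 0.719, 0.0]
force: [-2.2, -1.0, 8.1]
grip_width: 0.244
grip_force: 39.3
time_s: 33.95
eef_pos: [569.2, -193.1, 278.6]
ee_rot: [0.002, 0.695, 0.719, 0.0]
force: [0.6, -0.4, -1.4]
grip_width: 0.246
grip_force: 39.4
row [  -4.1 -145.4   -1.8] [ 0.003  0.002 -0.001] rows>=2.9
```

```bash
cat >> lib.py <<'E'
def held(z0=199.5):
    s=ctrl.sense();c=ctrl.calibration('wrist');im=ctrl.capture('wrist')
    h=cv2.cvtColor(im,cv2.COLOR_RGB2HSV);m=cv2.inRange(h,(105,130,90),(128,255,255));m[:,:285]=0;m[:,350:]=0;m[:240]=0;m[320:]=0
    ys,xs=np.nonzero(m);v=atz(c,(xs.mean(),ys.mean()),s['eef_pos'][2]-z0+50)
    print('held n',len(xs),xs.mean().round(1),ys.mean().round(1),'offset from TCP',(v-s['eef_pos'])[:2].round(1));return (v-s['eef_pos'])[:2]
E
python3 - <<'E'
from lib import *
d=held();goto([424.1-d[0],-202.1-d[1],280],down(92))
c=cal('w4.png');im=cv2.imread('pics/w4.png');h=cv2.cvtColor(im,cv2.COLOR_BGR2HSV)
E
```

```text
held n 1380 317.6 271.5 offset from TCP [-1.1  2.5]
row [  -6.7 -144.2   -2.8] [ 0.001  0.    -0.001] rows>=2.9
```

```bash
python3 steer.py '[[-2,-45,0,0,0,0],[-4,-95,-1,0,0,0],[-6,-145,-2,0,0,0],[-6,-145,-2,0,0,0],[-6,-145,-2,0,0,0],[-6,-145,-2,0,0,0]]'
python3 - <<'E'
from lib import *
d=held();goto([424.6,-204.2,216],down(92))
E
```

```text
time_s: 34.6
eef_pos: [425.2, -204.2, 279.0]
ee_rot: [0.0, 0.695, 0.719, 0.0]
force: [0.5, -0.7, 0.2]
grip_width: 0.249
grip_force: 39.5
held n 1379 317.5 272.2 offset from TCP [-1.4  2.4]
row [-0.  -0.8 62.9] [ 0.001  0.    -0.001] rows>=1.3
```

```bash
python3 steer.py '[[0,-0.5,30,0,0,0],[0,-0.5,52,0,0,0],[0,-0.5,58,0,0,0],[0,-0.5,63,0,0,0],[0,-0.5,67,0,0,0],[0,-0.5,67,0,0,0]]' && python3 steer.py '[[0,0,0,0,0,0],[0,0,0,0,0,0],[0,0,0,0,0,0],[0,0,0,0,0,0]]' 0.4 && python3 steer.py '[[0,0,-30,0,0,0],[0,0,-70,0,0,0],[0,0,-70,0,0,0],[0,0,-70,0,0,0]]' >/dev/null
python3 - <<'E'
from lib import *
goto([577.3,-142,275],down(92))
E
```

```text
time_s: 35.25
eef_pos: [424.3, -204.1, 212.3]
ee_rot: [0.0, 0.695, 0.719, 0.0]
force: [-0.9, -0.6, 0.0]
grip_width: 0.248
grip_force: 39.5
time_s: 35.65
eef_pos: [424.1, -204.1, 212.4]
ee_rot: [0.0, 0.695, 0.719, 0.0]
force: [0.4, 0.4, 1.2]
grip_width: 0.402
grip_force: 0.0
row [ 56.9 155.3   7.7] [ 0.001  0.001 -0.001] rows>=3.3
```

```bash
python3 steer.py '[[17,47,2,0,0,0],[34,94,5,0,0,0],[57,155,8,0,0,0],[57,155,8,0,0,0],[57,155,8,0,0,0],[57,155,8,0,0,0]]' 0.45 && python3 steer.py '[[0,0,40,0,0,0],[0,0,78,0,0,0],[0,0,78,0,0,0],[0,0,78,0,0,0]]' && python3 steer.py '[[0,0,0,0,0,0],[0,0,0,0,0,0],[0,0,0,0,0,0],[0,0,0,0,0,0],[0,0,0,0,0,0]]' 0.1 40 && python3 steer.py '[[0,0,-40,0,0,0],[0,0,-80,0,0,0],[0,0,-80,0,0,0],[0,0,-80,0,0,0]]'
python3 - <<'E'
from lib import *
d=held();goto([478.7-d[0]*.5,-208.3-d[1],280],down(92))
E
```

```text
time_s: 36.65
eef_pos: [576.5, -142.0, 272.8]
ee_rot: [-0.001, 0.695, 0.719, -0.0]
force: [-0.5, -0.8, -0.9]
grip_width: 0.448
grip_force: 0.0
time_s: 37.05
eef_pos: [576.7, -142.6, 197.0]
ee_rot: [0.0, 0.696, 0.718, 0.0]
force: [1.6, 0.3, 1.3]
grip_width: 0.444
grip_force: 0.0
time_s: 37.55
eef_pos: [577.5, -142.3, 198.5]
ee_rot: [0.002, 0.695, 0.719, 0.0]
force: [-2.5, -1.2, 7.6]
grip_width: 0.242
grip_force: 39.3
time_s: 37.95
eef_pos: [577.0, -141.9, 277.7]
ee_rot: [0.002, 0.695, 0.719, 0.001]
force: [0.1, -0.4, -0.7]
grip_width: 0.248
grip_force: 39.4
held n 1403 317.8 275.4 offset from TCP [-0.9  0.5]
row [-63.6 -99.9  -3.7] [ 0.001  0.    -0.001] rows>=2.4
```

```bash
python3 steer.py '[[-21,-33,-1,0,0,0],[-42,-66,-2,0,0,0],[-63.5,-99.5,-3,0,0,0],[-63.5,-99.5,-3,0,0,0],[-63.5,-99.5,-3,0,0,0],[-63.5,-99.5,-3,0,0,0]]'
python3 - <<'E'
from lib import *
d=held(198.5);goto([478.7-d[0]*.5,-208.3-d[1],211.5],down(92))
E
```

```text
time_s: 38.6
eef_pos: [480.2, -208.3, 278.7]
ee_rot: [-0.0, 0.695, 0.719, 0.0]
force: [0.1, 0.6, 0.5]
grip_width: 0.246
grip_force: 39.5
held n 1391 317.6 275.9 offset from TCP [-1.4  1.1]
row [-1.2 -1.  67.2] [ 0. -0. -0.] rows>=1.3
```

```bash
python3 steer.py '[[-0.8,-0.8,30,0,0,0],[-0.8,-0.8,52,0,0,0],[-0.8,-0.8,58,0,0,0],[-0.8,-0.8,63,0,0,0],[-0.8,-0.8,67,0,0,0],[-0.8,-0.8,67,0,0,0]]' && python3 steer.py '[[0,0,0,0,0,0],[0,0,0,0,0,0],[0,0,0,0,0,0],[0,0,0,0,0,0]]' 0.4 && python3 steer.py '[[0,0,-30,0,0,0],[0,0,-70,0,0,0],[0,0,-70,0,0,0],[0,0,-70,0,0,0]]' >/dev/null
python3 - <<'E'
from lib import *
goto([640,-149.8,275],down(92))
E
```

```text
time_s: 39.25
eef_pos: [479.2, -209.5, 212.4]
ee_rot: [0.0, 0.695, 0.719, 0.0]
force: [0.1, 0.5, -0.9]
grip_width: 0.245
grip_force: 39.5
time_s: 39.65
eef_pos: [479.0, -209.6, 212.4]
ee_rot: [0.0, 0.695, 0.719, 0.0]
force: [0.3, 0.6, -0.2]
grip_width: 0.399
grip_force: 0.0
row [ 54.3 163.    7.8] [ 0.002  0.001 -0.001] rows>=3.4
```

```bash
python3 steer.py '[[17,49,2,0,0,0],[34,98,5,0,0,0],[54,163,8,0,0,0],[54,163,8,0,0,0],[54,163,8,0,0,0],[54,163,8,0,0,0]]' 0.45 && python3 steer.py '[[0,0,40,0,0,0],[0,0,78,0,0,0],[0,0,78,0,0,0],[0,0,78,0,0,0]]' && python3 steer.py '[[0,0,0,0,0,0],[0,0,0,0,0,0],[0,0,0,0,0,0],[0,0,0,0,0,0],[0,0,0,0,0,0]]' 0.1 40 && python3 steer.py '[[0,0,-40,0,0,0],[0,0,-80,0,0,0],[0,0,-80,0,0,0],[0,0,-80,0,0,0]]'
python3 - <<'E'
from lib import *
d=held(198.5);goto([472.5-d[0]*.5,-262.9-d[1],280],down(92))
E
```

```text
time_s: 40.65
eef_pos: [639.7, -150.0, 272.4]
ee_rot: [-0.001, 0.695, 0.719, -0.001]
force: [-0.6, 0.1, 0.2]
grip_width: 0.45
grip_force: 0.0
time_s: 41.05
eef_pos: [639.7, -150.7, 197.0]
ee_rot: [0.0, 0.695, 0.719, 0.0]
force: [0.2, 0.3, 0.3]
grip_width: 0.447
grip_force: 0.0
time_s: 41.55
eef_pos: [640.5, -150.5, 198.9]
ee_rot: [0.002, 0.695, 0.719, 0.001]
force: [-2.9, -0.7, 8.6]
grip_width: 0.249
grip_force: 39.4
time_s: 41.95
eef_pos: [640.0, -150.0, 277.8]
ee_rot: [0.002, 0.695, 0.719, 0.001]
force: [-0.2, -0.1, -1.8]
grip_width: 0.248
grip_force: 39.3
held n 1380 317.7 274.6 offset from TCP [-0.9  1.5]
row [-108.7 -170.6   -3.8] [ 0.001  0.    -0.001] rows>=4.0
```

```bash
python3 steer.py '[[-27,-43,-1,0,0,0],[-54,-85,-2,0,0,0],[-81,-128,-3,0,0,0],[-108.5,-170.5,-3,0,0,0],[-108.5,-170.5,-3,0,0,0],[-108.5,-170.5,-3,0,0,0],[-108.5,-170.5,-3,0,0,0]]'
python3 - <<'E'
from lib import *
d=held(198.5);goto([472.5-d[0]*.5,-262.9-d[1],211.5],down(92))
E
```

```text
time_s: 42.7
eef_pos: [473.9, -263.7, 278.7]
ee_rot: [-0.0, 0.695, 0.719, 0.0]
force: [0.9, -0.8, -0.6]
grip_width: 0.247
grip_force: 39.4
held n 1370 317.8 274.6 offset from TCP [-1.3  1.8]
row [-1.2 -0.9 67.2] [ 0. -0. -0.] rows>=1.3
```

```bash
python3 steer.py '[[-0.9,-0.8,30,0,0,0],[-0.9,-0.8,52,0,0,0],[-0.9,-0.8,58,0,0,0],[-0.9,-0.8,63,0,0,0],[-0.9,-0.8,67,0,0,0],[-0.9,-0.8,67,0,0,0]]' && python3 steer.py '[[0,0,0,0,0,0],[0,0,0,0,0,0],[0,0,0,0,0,0],[0,0,0,0,0,0]]' 0.4 && python3 steer.py '[[0,0,-30,0,0,0],[0,0,-70,0,0,0],[-50,0,-80,0,0,0],[-90,0,-90,0,0,0],[-90,0,-90,0,0,0],[-90,0,-90,0,0,0],[-90,0,-90,0,0,0]]' >/dev/null
python3 - <<'E'
from lib import *
np.set_printoptions(suppress=True,precision=1)
snap('wrist','w20.png');ct,it=snap('top','t20.png');print('handle',handle(it,ct))
snap('side','s20.png')
E
python3 steer.py '[[-40,20,0,0,0,0],[-80,40,0,0,0,0],[-80,40,0,0,0,0],[-80,40,0,0,0,0]]' >/dev/null
python3 - <<'E'
from lib import *
np.set_printoptions(suppress=True,precision=1)
snap('wrist','w21.png')
B=np.array([[424.1,-202.1,62],[478.7,-208.3,62],[472.5,-262.9,62]]);obs=[[],[],[]]
for f in ('w20.png','w21.png'):
    c=cal(f);im=cv2.imread('pics/'+f).astype(int)
    m=((im[:,:,0]>150)&(im[:,:,0]-im[:,:,2]>80)&(im[:,:,0]-im[:,:,1]>60)).astype(np.uint8)
    n,_,st,ce=cv2.connectedComponentsWithStats(m)
    for i in range(1,n):
        if st[i,4]<150: continue
        w=atz(c,ce[i],62);d=np.linalg.norm(B-w,axis=1);k=d.argmin();print(f,ce[i],st[i,4],w,d[k])
        if d[k]<10: obs[k].append((c,ce[i]))
for o in obs: print(tri(o) if len(o)>1 else 'few')
E
```

```text
time_s: 43.35
eef_pos: [472.8, -265.1, 212.4]
ee_rot: [0.0, 0.695, 0.719, 0.0]
force: [-0.3, 0.5, -0.1]
grip_width: 0.248
grip_force: 39.4
time_s: 43.75
eef_pos: [472.6, -265.2, 212.4]
ee_rot: [0.0, 0.695, 0.719, 0.0]
force: [-0.3, -0.3, -0.9]
grip_width: 0.402
grip_force: 0.0
handle (154, array([627.9, -30.2]), np.float64(-5.8))
w20.png [340.6  11.1] 246 [ 484.3 -209.6   62. ] 5.785285877472892
few
few
few
```

Run:
```python
from lib import *
print(ctrl.sense()['eef_pos']);goto([452,-285,300],down(92));goto([475,-325,300],down(92))
```

```text
[ 518.21802679 -432.89775754  301.76516017]
row [150.1 -61.1   1.9] [-0.    -0.001 -0.001] rows>=3.2
row [109.3 -39.5   1.9] [-0.    -0.001 -0.001] rows>=2.3
```

```bash
python3 steer.py '[[50,-20,0,0,0,0],[109,-40,2,0,0,0],[109,-40,2,0,0,0],[109,-40,2,0,0,0],[109,-40,2,0,0,0]]' 0.5 >/dev/null
python3 - <<'E'
from lib import *
snap('wrist','w20.png')
E
python3 steer.py '[[41,-22,0,0,0,0],[41,-22,0,0,0,0],[41,-22,0,0,0,0],[41,-22,0,0,0,0]]' >/dev/null
python3 - <<'E'
from lib import *
np.set_printoptions(suppress=True,precision=1)
snap('wrist','w21.png')
B=np.array([[424.1,-202.1,62],[478.7,-208.3,62],[472.5,-262.9,62]]);obs=[[],[],[]]
for f in ('w20.png','w21.png'):
    c=cal(f);im=cv2.imread('pics/'+f).astype(int)
    m=((im[:,:,0]>150)&(im[:,:,0]-im[:,:,2]>80)&(im[:,:,0]-im[:,:,1]>60)).astype(np.uint8)
    n,_,st,ce=cv2.connectedComponentsWithStats(m)
    for i in range(1,n):
        if st[i,4]<150: continue
        w=atz(c,ce[i],62);d=np.linalg.norm(B-w,axis=1);k=d.argmin()
        if d[k]<10: obs[k].append((c,ce[i]))
for o in obs: print(tri(o) if len(o)>1 else 'few')
goto([560,-110,340],down(92))
E
```

```text
few
few
(array([ 470.4, -265.8,   60.6]), [1.832308523562921, 1.8323085235629448])
row [173.3 114.1 -39.6] [ 0.  0. -0.] rows>=4.2
```

Run:
```python
from lib import *
np.set_printoptions(suppress=True,precision=1)
for f in ('w20.png','w21.png'):
    c=cal(f);im=cv2.imread('pics/'+f);h=cv2.cvtColor(im,cv2.COLOR_BGR2HSV)
    m=cv2.inRange(h,(105,130,60),(128,255,255))
    n,_,st,ce=cv2.connectedComponentsWithStats(m)
    for i in range(1,n):
        if st[i,4]>80: print(f,ce[i],st[i],atz(c,ce[i],62))
```

```text
w20.png [250.8  40.8] [235  24  33  35 914] [ 423.8 -202.    62. ]
w20.png [330.5  54.5] [315  37  32  36 886] [ 478.3 -209.    62. ]
w20.png [317.7 136.1] [303 121  30  31 727] [ 471.4 -264.1   62. ]
w21.png [283.7 101.4] [269  85  31  33 798] [ 423.7 -201.9   62. ]
w21.png [359.2 114.1] [344  99  31  32 768] [ 477.9 -208.8   62. ]
w21.png [345.3 187.9] [331 174  29  29 652] [ 471.2 -263.5   62. ]
```

```bash
python3 steer.py '[[45,30,-20,0,0,0],[90,60,-40,0,0,0],[135,90,-40,0,0,0],[173,114,-40,0,0,0],[173,114,-40,0,0,0],[173,114,-40,0,0,0],[173,114,-40,0,0,0]]' 0.5
python3 - <<'E'
from lib import *
np.set_printoptions(suppress=True,precision=1)
c,im=snap('wrist','w22.png');h=cv2.cvtColor(im,cv2.COLOR_BGR2HSV)
ct,it=snap('top','t22.png');print('top handle',handle(it,ct))
m=cv2.inRange(h,(105,150,140),(128,255,255));n,lab,st,ce=cv2.connectedComponentsWithStats(m)
i=max(range(1,n),key=lambda i:st[i,2] if st[i,4]>300 else 0);print(st[i])
for i in range(1,n):
    if st[i,4]<200: continue
    ys,xs=np.nonzero(lab==i);r=cv2.minAreaRect(np.c_[xs,ys].astype(np.float32));b=cv2.boxPoints(r)
    print(st[i],r,'\n',np.array([atz(c,p,48)[:2] for p in b]),atz(c,r[0],48)[:2])
E
```

```text
time_s: 46.75
eef_pos: [559.3, -110.2, 340.0]
ee_rot: [0.0, 0.695, 0.719, -0.0]
force: [-0.6, 0.1, 0.7]
grip_width: 0.498
grip_force: 0.0
top handle (145, array([628.5, -30.4]), np.float64(-5.5))
[ 352  101   98   30 1525]
[ 352  101   98   30 1525] ((400.2893371582031, 115.32148742675781), (97.36471557617188, 16.401582717895508), 9.05788803100586) 
 [[585.3 -31.9]
 [586.7 -18. ]
 [675.5 -27.3]
 [675.3 -41.8]] [630.1 -29.8]
```

Run:
```python
from lib import *
s=ctrl.sense();Rc=rot(s['ee_rot']);q=tool_for(-6,0,0);t=np.array([635.7,-30.3,290.])
rows([(s['eef_pos']+(t-s['eef_pos'])*f,Rc*R.from_rotvec((Rc.inv()*q).as_rotvec()*f)) for f in (.5,1)])
```

```text
[39.0, 40.0, 25.0, -0.0, 0.0, -0.717]
[78.0, 79.0, 50.0, -0.0, 0.0, -1.435]
```

```bash
python3 steer.py '[[8,8,5,0,0,-0.145],[16,16,10,0,0,-0.29],[24,24,15,0,0,-0.43],[31,32,20,0,0,-0.57],[39,40,25,0,0,-0.717],[47,48,30,0,0,-0.86],[55,55,35,0,0,-1.0],[63,63,40,0,0,-1.15]]' 0.5 >/dev/null; python3 steer.py '[[15,-5,10,0,0,-0.14],[15,-5,10,0,0,-0.28],[15,-5,10,0,0,-0.28],[15,-5,10,0,0,-0.28]]' >/dev/null;python3 - <<'E'
from lib import *
goto([635.7,-30.3,290],tool_for(-6,0,0));s=ctrl.sense()
c,im=snap('wrist','w23.png');h=cv2.cvtColor(im,cv2.COLOR_BGR2HSV)
m=cv2.inRange(h,(105,150,100),(128,255,255));m[:,:250]=0;m[:,400:]=0
n,lab,st,ce=cv2.connectedComponentsWithStats(m)
for i in range(1,n):
    if st[i,4]<200: continue
    ys,xs=np.nonzero(lab==i)
    for y in (ys.min()+5,ys.max()-15):
        x=xs[ys==y];print(y,x.min(),x.max(),atz(c,(x.mean(),y),48).round(1))
E
```

```text
row [-29.5  17.2   0.5] [-0.     0.001 -0.008] rows>=0.7
196 331 348 [589.5 -25.6  48. ]
274 330 345 [659.1 -33.5  48. ]
```

```bash
python3 steer.py '[[-29.5,17.5,0,0,0,-0.01],[-29.5,17.5,0,0,0,-0.01],[-29.5,17.5,0,0,0,-0.01]]' 0.5 >/dev/null; python3 steer.py '[[0,0,40,0,0,0],[0,0,80,0,0,0],[0,0,101,0,0,0],[0,0,101,0,0,0],[0,0,101,0,0,0]]' && python3 steer.py '[[0,0,0,0,0,0],[0,0,0,0,0,0],[0,0,0,0,0,0],[0,0,0,0,0,0],[0,0,0,0,0,0],[0,0,0,0,0,0]]' 0 60
python3 - <<'E'
from lib import *
s=ctrl.sense();Rs=R.from_euler('z',-6.2,degrees=True)
np.save('rel.npy',{'t':Rs.inv().apply(s['eef_pos']-np.array([541.2,-20.6,2])),'R':(Rs.inv()*rot(s['ee_rot'])).as_matrix()},allow_pickle=True)
rows([scoop_goto([541.2,-20.6,27],-6.2,0),scoop_goto([529.4,11.4,27],-7.6,0),scoop_goto([529.4,11.4,3.5],-7.6,0)])
E
```

```text
time_s: 48.9
eef_pos: [635.7, -29.3, 190.3]
ee_rot: [0.001, 0.049, 0.999, -0.0]
force: [0.3, -0.4, 0.3]
grip_width: 0.501
grip_force: 0.0
time_s: 49.5
eef_pos: [636.1, -29.0, 190.8]
ee_rot: [0.002, 0.049, 0.999, -0.0]
force: [-0.3, -0.4, 7.2]
grip_width: 0.151
grip_force: 61.4
[-0.0, -0.0, -25.0, 0.0, -0.0, -0.0]
[15.0, 28.0, -25.0, 0.0, 0.0, 0.024]
[15.0, 28.0, -2.0, 0.0, 0.0, 0.024]
```

```bash
python3 steer.py '[[0,0,-10,0,0,0],[0,0,-25,0,0,0],[5,9,-25,0,0,0.008],[10,19,-25,0,0,0.016],[15,27,-25,0,0,0.024],[15,27,-25,0,0,0.024],[15,27,-14,0,0,0.024],[15,27,-5,0,0,0.024]]' && python3 steer.py '[[0,0,3,0,0,0],[0,0,4.5,0,0,0],[0,0,4.5,0,0,0],[0,0,4.5,0,0,0]]' && python3 steer.py '[[0,0,0,0,0,0],[0,0,0,0,0,0],[0,0,0,0,0,0],[0,0,0,0,0,0]]' 0.5 && python3 steer.py '[[0,0,-40,0,0,0],[0,0,-80,0,0,0],[0,0,-120,0,0,0],[-40,-40,-150,0,0,0],[-80,-80,-150,0,0,0],[-80,-120,-150,0,0,0],[-80,-150,-150,0,0,0],[-80,-150,-150,0,0,0]]'
python3 - <<'E'
from lib import *
ct,it=snap('top','t24.png');print('top handle',handle(it,ct),'want ~',[621,-2.5])
c,im=snap('wrist','w24.png');h=cv2.cvtColor(im,cv2.COLOR_BGR2HSV)
m=cv2.inRange(h,(105,150,100),(128,255,255));n,lab,st,ce=cv2.connectedComponentsWithStats(m)
for i in range(1,n):
    if st[i,4]>200:
        ys,xs=np.nonzero(lab==i);r=cv2.minAreaRect(np.c_[xs,ys].astype(np.float32));print(st[i],ce[i].round(),[atz(c,p,48)[:2].round(1) for p in cv2.boxPoints(r)])
E
```

```text
time_s: 50.3
eef_pos: [623.3, -0.6, 192.9]
ee_rot: [-0.0, 0.061, 0.998, -0.0]
force: [1.5, -0.1, -2.2]
grip_width: 0.154
grip_force: 60.5
time_s: 50.7
eef_pos: [623.4, -0.8, 190.0]
ee_rot: [-0.0, 0.061, 0.998, -0.0]
force: [-3.1, 0.5, 8.5]
grip_width: 0.157
grip_force: 62.1
time_s: 51.1
eef_pos: [623.4, -0.6, 189.5]
ee_rot: [0.0, 0.061, 0.998, -0.0]
force: [-0.4, -0.4, -1.0]
grip_width: 0.501
grip_force: 0.0
time_s: 51.9
eef_pos: [684.0, -163.8, 338.9]
ee_rot: [-0.0, 0.063, 0.998, -0.0]
force: [0.1, -0.2, -0.3]
grip_width: 0.499
grip_force: 0.0
top handle (126, array([618.5,  -1.4]), np.float64(-6.7)) want ~ [621, -2.5]
[ 471   55   29  103 1446] [485. 106.] [array([659.8, -12.7]), array([571.1,  -0.9]), array([574. ,  12.2]), array([663.5,   1.5])]
```

```bash
python3 steer.py '[[0,-50,-40,0,0,0],[0,-100,-60,0,0,0],[0,-150,-60,0,0,0],[0,-150,-60,0,0,0],[0,-150,-60,0,0,0],[0,-150,-60,0,0,0]]'
python3 - <<'E'
from lib import *
c,im=snap('top','t25.png');a=cv2.imread('pics/top0.png');print('handle',handle(im,c))
for f,x in(('before',a),('after',im)):
    h=cv2.cvtColor(np.ascontiguousarray(x),cv2.COLOR_BGR2HSV);m=cv2.inRange(h,(2,150,80),(18,255,255))[190:270,190:270];ys,xs=np.nonzero(m);print(f,'flap px',len(xs),xs.mean().round(1)+190,ys.mean().round(1)+190)
d=cv2.absdiff(cv2.GaussianBlur(a,(5,5),0),cv2.GaussianBlur(np.ascontiguousarray(im),(5,5),0)).max(2)
for n,(x,y,r) in {'solvent':(200,158,14),'beaker':(253,145,13),'capjar':(285,252,8),'marker':(328,261,16),'amber':(445,221,10),'hopper':(231,228,35)}.items():print(n,d[y-r:y+r,x-r:x+r].mean().round(1),d[y-r:y+r,x-r:x+r].max())
s=ctrl.sense();print(s['time_s'],s['eef_pos'])
E
```

```text
time_s: 52.6
eef_pos: [667.0, -306.2, 399.5]
ee_rot: [0.0, 0.06, 0.998, 0.0]
force: [0.3, -0.0, 0.3]
grip_width: 0.498
grip_force: 0.0
handle (124, array([618.7,  -1.4]), np.float64(-7.1))
before flap px 1157 227.7 226.5
after flap px 1109 227.8 225.7
solvent 4.2 7
beaker 4.6 7
capjar 22.7 58
marker 29.1 72
amber 6.1 45
hopper 9.4 83
52.65 [ 667.08622741 -305.73348218  399.64742471]
```

Run:
```python
from lib import *
for f in ('top0.png','t4.png','t25.png'):
    g=cv2.cvtColor(cv2.imread('pics/'+f),cv2.COLOR_BGR2GRAY)
    ys,xs=np.nonzero(g[243:279,310:345]<40);j=g[244:262,276:296]
    yy,xx=np.nonzero(j>np.percentile(j,78));h=cv2.cvtColor(cv2.imread('pics/'+f),cv2.COLOR_BGR2HSV)
    print(f,'marker',len(xs),xs.mean()+310,ys.mean()+243,'jar',xx.mean()+276,yy.mean()+244,j.max(),g[262:270,300:310].mean())
    m=cv2.inRange(h[205:265,350:410],(100,110,50),(130,255,255));n,_,st,ce=cv2.connectedComponentsWithStats(m);print([(ce[i]+[350,205]).round(1).tolist() for i in range(1,n) if st[i,4]>10])
```

```text
top0.png marker 179 324.6033519553073 257.27932960893855 jar 283.7916666666667 251.25 125 108.1
[]
t4.png marker 223 324.8744394618834 257.62780269058294 jar 282.4155844155844 249.76623376623377 128 108.05
[]
t25.png marker 58 333.1551724137931 255.5 jar 287.8048780487805 253.4390243902439 98 91.975
[]
```

```bash
python3 steer.py '[[50,-25,0,0,0,0],[100,-50,0,0,0,0],[150,-75,0,0,0,0],[200,-100,0,0,0,0],[250,-125,0,0,0,0],[300,-140,0,0,0,0],[340,-150,0,0,0,0],[340,-150,0,0,0,0]]'
python3 - <<'E'
from lib import *
c,im=snap('top','t26.png');print('handle',handle(im,c))
for f in ('top0.png','t26.png'):
    b=cv2.imread('pics/'+f);g=cv2.cvtColor(b,cv2.COLOR_BGR2GRAY);h=cv2.cvtColor(b,cv2.COLOR_BGR2HSV)
    ys,xs=np.nonzero(g[243:279,310:345]<40);j=g[244:262,276:296];yy,xx=np.nonzero(j>np.percentile(j,78))
    print(f,'marker',len(xs),xs.mean()+310,ys.mean()+243,'jar',xx.mean()+276,yy.mean()+244,j.max())
    m=cv2.inRange(h[205:265,350:410],(100,110,40),(130,255,255));n,_,st,ce=cv2.connectedComponentsWithStats(m);print([(ce[i]+[350,205]).round(1).tolist() for i in range(1,n) if st[i,4]>10])
a=cv2.imread('pics/w15.png')
E
```

```text
time_s: 53.45
eef_pos: [308.8, -414.6, 399.9]
ee_rot: [0.0, 0.061, 0.998, -0.0]
force: [0.5, 0.1, 1.1]
grip_width: 0.496
grip_force: 0.0
handle (168, array([617.8,  -1.5]), np.float64(-7.4))
top0.png marker 179 324.6033519553073 257.27932960893855 jar 283.7916666666667 251.25 125
[]
t26.png marker 174 324.5689655172414 257.14367816091954 jar 284.4102564102564 251.44871794871796 127
[[377.3, 230.9], [395.6, 233.7], [374.5, 249.4]]
```

```bash
python3 -c "
from rig import ctrl
print(ctrl.finish_job())"
```

```text
the job is handed in; nothing more can be done
None
```

I've handed the job in: the three used vials are in the hopper with its flap shut, the three fresh vials stand fully down in the tray, and the scoop is empty and level on its mat, put back after something knocked it aside by about 35 mm.

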